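# Hang the washed cups on the draining rack

### The arm

A 7-joint arm with a two-finger parallel gripper is mounted at the origin on a cart in front of the work surface, level with it; the furniture and walls round the work are solid. World frame = base frame: x ahead of the robot, y to its left, z up, the work surface at z = 0. Lengths are in m, angles in rad, forces in N, time in s.
With the tool pointing down it reaches from about 0.4 to 0.85 m from the base axis. Payload 4.5 kg.
Tool frame: the origin (TCP) lies at the very end of the fingers, on their centre line; the grasp point (between the pads) lies 19 mm behind it; z points along the fingers, y is the line along which they close (so a half turn about z gives the same grasp; the last joint's range is limited). The gripper opens to 88 mm and grips with 3 to 60 N. Pads are 18 mm wide; open, the fingers measure 123 mm over their backs; the gripper's body (75 mm by 187 mm) begins 45 mm behind the grasp point.
Start: joints at [1.232, 0.689, -0.195, 1.565, 0.157, 0.902, -0.215], TCP at [0.228, -0.582, 0.204] pointing down, gripper open.
Joint ranges: [-3.01, 3.01], [-0.46, 2.08], [-1.47, 1.51], [0.13, 2.56], [-1, 4.14], [0.04, 2.09], [-2.66, 2.66]. Speed limits (rad/s): [2.57, 2.57, 3.14, 3.14, 3.14, 3.14, 3.14].

### API

Orientations are given as a unit quaternion [x, y, z, w].
In Python, from plant import r, optics gives the robot as it stands.
- The arm moves only by the tool servo_tool, never from a script. Its arguments are lists of equal length, an entry for each row: "translation": the shift along the tool's x, y, z in m, a list of three; "turn": the turn, a rotation vector about the tool's x, y, z in rad, a list of three. In form: {"translation": [[dx, dy, dz], ...], "turn": [[rx, ry, rz], ...]}. A call has 1 to 10 rows; each row shifts and turns the commanded pose from where the row before left it, along the tool's axes as they then stand; what a row does not reach is not made up. A row lasts 1/8 s, in which the tool goes at most 62.5 mm and 10.7 degrees, less where a joint would pass 70% of its speed; a pose out of reach is approached as far as the arm can. A call is refused whole if a number of a shift passes 0.0625 or a number of a turn 0.188, either way. A call with a gripper value outside its range is refused whole. "grip" is the opening, from 0 (shut) to 1 (fully open), set as the call begins (left out, the last holds). The fingers move at their own pace and stop on an object; "grip_force" is the grip in N (left out, the last holds). Time passes only in rows, so rows that do not move let the fingers close. It gives the time, the measured TCP pose, the force, the opening and the grip force at its end, in the units of the state.
- r.get_state(): the state, without advancing time (a new reading comes with each control period).
- optics.snapshot(name): name is "scene" or "side" or "wrist"; returns a dict with "img" (400x640x3 uint8, red, green, blue), "z_map" (400x640 float32, m along the optical axis (not along the pixel's ray), 0 where there is no reading), "mtx" (3x3 intrinsics, pixels), "R" (3x3) and "t" (3): a world point X has camera coordinates R X + t. Camera axes: x right, y down, z forward; pixel columns grow to the right and rows downward; lengths in m; the calibration is good to about 2 mm. A picture is of the moment at which its call begins.
- r.finish_job(): hands the job in; it is judged then, once.
The state is a dict: "clock": time; "q": joint angles; "qd": joint speeds; "joint_torque": joint torques, N m; "tool_pos": TCP position; "eef_rot": TCP orientation; "contact_force": force on the tool from outside, world axes, zero at the start; "moment": the same for the moment, N m; "opening": opening from 0.0 (shut) to 1.0 (fully open); "finger_force": force on a finger pad.
Only numpy, scipy, OpenCV 4.12 (cv2) and the standard library are available. Lean on these libraries where they do the work, as an engineer would, in place of code of your own. Each camera call takes 0.05 s, during which the arm holds its last target. There are 200 camera calls.

### The job

Two washed cups stand upside down on the worktop. Hang each, mouth down, on an empty peg of the draining rack: carry it down along the leaning peg until the peg's tip meets the inside of the cup's base, and only then let go. Leave the cup that already hangs there, and the other things, alone.

Things in the scene. Friction and masses are not known exactly. Their poses are not given: they have to be found in the camera images.
- cup_1: first cup to hang: plain blue-glazed cup, no handle, 100 mm high, outer diameter 56 mm near the base, 59 mm at 40 mm from it, 65 mm at the rim; wall 3.5 mm, floor 6 mm, about 0.2 kg. Origin: centre of its outer base; z axis from base to mouth (down, at the start: it stands on its rim, base up at 100 mm).
- cup_1_floor (a point): centre of the first cup's inner floor, 6 mm from its origin toward the mouth. A well hung cup has this point on the peg's tip, up to about 15 mm aside once it is let go and settles with its wall on the peg.
- cup_2: second cup to hang, same as the first, also upside down at the start: plain blue-glazed cup, no handle, 100 mm high, outer diameter 56 mm near the base, 59 mm at 40 mm from it, 65 mm at the rim; wall 3.5 mm, floor 6 mm, about 0.2 kg. Origin: centre of its outer base; z axis from base to mouth.
- cup_2_floor (a point): centre of the second cup's inner floor, 6 mm from its origin toward the mouth.
- hung_cup: third cup, same as the others, which already hangs mouth down on one of the three pegs (which one varies); its origin then lies about 16 mm from that peg's tip. To be left there.
- rack: draining rack, fixed: wooden base 120 mm (x) by 350 mm (y), deck 20 mm above the worktop, steel lip up to 27 mm near its edges, three fixed pegs in a row along y, 120 mm apart. Origin: centre of the underside; z up, +y left, -x front. Each peg rises 135 mm from the deck, leaning 35 degrees from vertical to the front: root-to-tip direction (-0.574, 0, 0.819) in the rack's axes.
- peg_left (a point): the rounded top end of the rack's left (+y) peg, on the peg's axis; the round wooden peg is 32 mm thick at the root, 21 mm near the tip; at (-45, 120, 131) mm in the rack's frame.
- peg_middle (a point): the rounded top end of the rack's middle peg, on the peg's axis; the round wooden peg is 32 mm thick at the root, 21 mm near the tip; at (-45, 0, 131) mm in the rack's frame.
- peg_right (a point): the rounded top end of the rack's right (-y) peg, on the peg's axis; the round wooden peg is 32 mm thick at the root, 21 mm near the tip; at (-45, -120, 131) mm in the rack's frame.
- pepper_mill: bystander: dark wooden pepper mill, 58 mm wide, 170 mm high, behind the work. Origin: centre of the underside, z up. It stands under the fixed wall cupboard, which spans the whole worktop: front at world x = 0.62 m, underside at z = 0.45 m. Keep the wrist and arm in front of it when they are high.
- spice_tin: bystander: round spice tin, 57 mm wide, 68 mm high, behind the cups. Origin: centre of the underside, z up.
- jam_jar: bystander: closed jam jar, 65 mm wide, 94 mm high, behind the cups. Origin: centre of the underside, z up.
Not all that is in view belongs to the job. Leave any yellow look-alike of the cup_1 alone.

How it is judged:
By the outcome, as a careful person would: the job done as asked, in the order asked, and still so for the second after the job is handed in, with the robot touching nothing.
It also fails if it takes over 70 s, if anything falls off the work surface, if the arm or the gripper's body presses on something with over 40 N, if the wrist force passes 120 N, or if a joint passes its speed limit or range.

## Working session

There is one attempt and no reset: what is moved stays moved. The work goes in short steps, Python scripts to look and compute and a tool call to move; the robot and the scene stay as the last step left them, time stands still between calls to the robot, and variables do not carry over. Pictures are saved under pics/ and viewed, at most 10 in all, crops included, and the job is handed in when it is done.

Besides the shell and the picture viewer there is one more tool, called after "Request:" by a JSON object that holds its "method" and its "body", one argument or row to a line. servo_tool: Moves the arm, as the interface text tells. Its arguments: {"type":"object","properties":{"translation":{"type":"array"},"turn":{"type":"array"},"grip":{"type":"number"},"grip_force":{"type":"number"}},"required":["translation","turn"]}

```bash
mkdir -p pics && ls && cat > h.py <<'E'
import numpy as np, cv2
from plant import r, optics
from scipy.spatial.transform import Rotation as Ro
def cloud(s):
    z=s["z_map"];v,u=np.mgrid[:z.shape[0],:z.shape[1]]
    K=s["mtx"];p=np.stack([(u-K[0,2])/K[0,0]*z,(v-K[1,2])/K[1,1]*z,z],-1)
    return (p-s["t"])@s["R"]   # R^T(p-t)
def save(s,n): cv2.imwrite("pics/"+n,cv2.cvtColor(s["img"],cv2.COLOR_RGB2BGR))
E
python3 - <<'E'
from h import *
st=r.get_state();print(st)
a=optics.snapshot("scene");b=optics.snapshot("side")
np.save("/tmp/scene.npy",a,allow_pickle=True);np.save("/tmp/side.npy",b,allow_pickle=True)
save(a,"a.png");save(b,"b.png")
for s in(a,b):
    print("cam",-s["R"].T@s["t"],s["R"][2])
    P=cloud(s);hsv=cv2.cvtColor(s["img"],cv2.COLOR_RGB2HSV)
    m=((hsv[...,0]>95)&(hsv[...,0]<130)&(hsv[...,1]>90)&(s["z_map"]>0)).astype(np.uint8)
    n,l,stt,c=cv2.connectedComponentsWithStats(m)
    for i in range(1,n):
        if stt[i,4]>150:
            q=P[l==i];print(stt[i],c[i].round(),q.min(0).round(3),q.max(0).round(3),np.median(q,0).round(3))
E
```

```text
pics
{'clock': 0.0, 'q': array([ 1.23177976,  0.68998633, -0.19454814,  1.5663435 ,  0.15737431,
        0.90251922, -0.21509838]), 'qd': array([-0.00017074,  0.00026622,  0.00201654, -0.00062963,  0.00175736,
        0.0009386 , -0.00052299]), 'joint_torque': array([-7.07651861e-05, -5.27564013e+01, -1.26668774e+00, -1.53424126e+01,
       -5.26508654e-02,  6.74551120e-03,  1.55863781e-04]), 'tool_pos': array([ 0.22734085, -0.5814325 ,  0.20280967]), 'eef_rot': array([ 9.82661121e-01,  1.85408365e-01, -2.56277770e-04, -8.90997755e-04]), 'contact_force': array([ 0.31074109, -0.17547466, -0.50681206]), 'moment': array([-0.01722508,  0.02618282, -0.02198863]), 'finger_force': 0.0, 'opening': 1.0000233536942627}
cam [-0.07677554  0.77286378  0.76366417] [ 0.52810083 -0.67901941 -0.50994329]
[266 155  22  30 554] [276. 169.] [ 0.897 -0.322  0.008] [ 0.989 -0.232  0.126] [ 0.925 -0.254  0.08 ]
[  187   166   270   234 10606] [339. 307.] [ 0.502 -1.349 -0.904] [ 0.516  0.523 -0.114] [ 0.509 -0.18  -0.366]
[ 527  171   88  140 7054] [575. 243.] [-0.468 -3.637 -0.966] [0.156 0.042 0.447] [-0
[... 397 characters left out ...]
72 0.138] [0.749 0.206 0.097]
[265 233  28  30 534] [278. 248.] [0.496 0.117 0.036] [0.586 0.169 0.14 ] [0.529 0.159 0.109]
cam [ 0.24258138 -1.19853956  0.9810115 ] [ 0.26740162  0.73773509 -0.61987363]
[320 128  31  28 389] [333. 139.] [ 0.62  -0.368  0.069] [0.898 0.27  0.475] [0.81  0.242 0.109]
[270 156  22  20 243] [280. 165.] [0.504 0.097 0.06 ] [0.588 0.157 0.136] [0.54  0.112 0.107]
[322 156  56  26 745] [350. 171.] [ 0.621 -0.527  0.03 ] [0.915 0.102 0.473] [ 0.797 -0.006  0.096]
[290 210  14  30 368] [296. 225.] [ 0.49  -0.223  0.004] [ 0.537 -0.164  0.102] [ 0.512 -0.211  0.069]
[407 210  20  22 210] [415. 223.] [ 0.62  -0.731  0.012] [ 0.959 -0.278  0.473] [ 0.914 -0.317  0.04 ]
```

View pics/a.png

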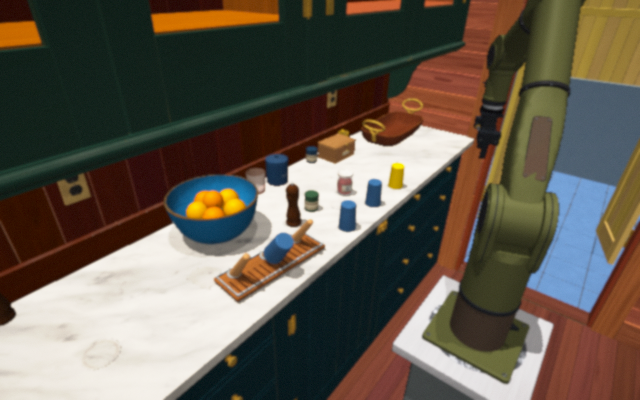

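View pics/b.png

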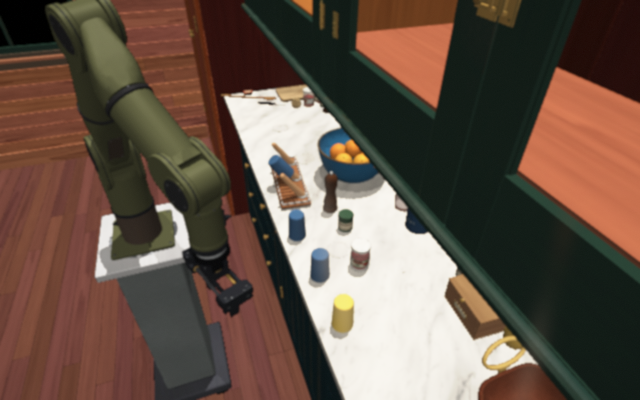

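The scene view shows the hung cup on the middle peg at (278,248), the blue cups at (347,216) and (373,193), and the yellow decoy at (397,175). In the side view the blue cups are at (296,225) and (320,265), with the rack at about (290,180).

```bash
cat > m.py <<'E'
from h import *
from scipy.optimize import least_squares
S=[np.load(f"/tmp/{n}.npy",allow_pickle=True).item() for n in("scene","side")]
C=[cloud(s) for s in S]; I=[s["img"] for s in S]
ok=[s["z_map"]>0 for s in S]
for c,o in zip(C,ok):
    m=o&(abs(c[...,2])<.015)&(c[...,0]>.5)&(c[...,0]<.7)&(c[...,1]<-.05)&(c[...,1]>-.35); print("table z",np.median(c[m][:,2]))
def circ(P,x0,y0,R):
    f=least_squares(lambda p:np.hypot(P[:,0]-p[0],P[:,1]-p[1])-R,[x0,y0],loss="soft_l1",f_scale=.002);return f.x.round(4),np.abs(f.fun).mean().round(4)
for x0,y0 in((.51,-.185),(.525,-.385)):
    for c,o in zip(C,ok):
        near=o&(np.hypot(c[...,0]-x0,c[...,1]-y0)<.045)
        t=c[near&(abs(c[...,2]-.1)<.006)]; 
        w=c[near&(c[...,2]>.02)&(c[...,2]<.09)]
        # reduce to radius at z: 32.5->28
        f=least_squares(lambda p:np.hypot(w[:,0]-p[0],w[:,1]-p[1])-(.0325-.045*w[:,2]),[x0,y0],loss="soft_l1",f_scale=.002)
        print("cup wall",f.x.round(4),len(w),np.abs(f.fun).mean().round(4),"top",len(t),(((t.min(0)+t.max(0))/2).round(4)))
# rack
pts=[]
for c,o in zip(C,ok):
    m=o&(c[...,2]>.013)&(c[...,2]<.03)&(c[...,0]>.45)&(c[...,0]<.72)&(c[...,1]>-.1)&(c[...,1]<.4)
    n,l,st,_=cv2.connectedComponentsWithStats(m.astype(np.uint8)); 
    k=1+np.argmax(st[1:,4]); q=c[l==k]; print(st[k]); 
    print("deck rect",cv2.minAreaRect((q[:,:2]*1000).astype(np.float32))); pts.append(q[:,:2])
print(cv2.minAreaRect((np.vstack(pts)*1000).astype(np.float32)))
for i,s in enumerate(S):
    u0,v0,u1,v1=((190,200,350,310),(230,110,350,220))[i]
    b=cv2.cvtColor(s["img"][v0:v1,u0:u1],cv2.COLOR_RGB2BGR)
    cv2.imwrite(f"pics/c{i}.png",cv2.resize(b,None,fx=5,fy=5,interpolation=cv2.INTER_CUBIC))
im=[cv2.imread(f"pics/c{i}.png") for i in(0,1)]
im=[cv2.resize(x,(620,int(x.shape[0]*620/x.shape[1]))) for x in im]
cv2.imwrite("pics/c.png",cv2.resize(np.vstack(im),None,fx=.59,fy=.59))
cv2.imwrite("pics/c0.png",im[0])
# upper points above rack
for c,o in zip(C,ok):
    m=o&(c[...,2]>.10)&(c[...,2]<.16)&(c[...,0]>.45)&(c[...,0]<.62)&(c[...,1]>-.1)&(c[...,1]<.4)
    n,l,st,ce=cv2.connectedComponentsWithStats(m.astype(np.uint8))
    for k in range(1,n):
        if st[k,4]>15:
            q=c[l==k];print(st[k],q.min(0).round(3),q.max(0).round(3),q.mean(0).round(3))
E
python3 m.py
```

```text
table z -0.0015790274295437764
table z -0.0022179058837562657
cup wall [ 0.5168 -0.1854] 298 0.0015 top 112 [ 0.5148 -0.1836  0.0983]
cup wall [ 0.5199 -0.1865] 264 0.0014 top 126 [ 0.5195 -0.1917  0.0983]
cup wall [ 0.5309 -0.3887] 250 0.0019 top 79 [ 0.5287 -0.3854  0.098 ]
cup wall [ 0.534  -0.3898] 309 0.0011 top 180 [ 0.5336 -0.3914  0.098 ]
[ 214  233  112   68 2321]
deck rect ((572.3745727539062, 135.94338989257812), (348.3825988769531, 119.47992706298828), 82.9420166015625)
[272 156  40  52 819]
deck rect ((579.7996215820312, 126.68997192382812), (355.8583984375, 120.17839813232422), 83.51374816894531)
((576.7200317382812, 129.724365234375), (360.7411804199219, 126.308837890625), 83.81993865966797)
[303 219  11  10  69] [0.514 0.014 0.1  ] [0.548 0.031 0.132] [0.526 0.024 0.117]
[270 232  24  20 353] [0.496 0.114 0.1  ] [0.567 0.169 0.14 ] [0.52  0.148 0.121]
[240 253  11  11  85] [0.541 0.249 0.1  ] [0.571 0.268 0.132] [0.55  0.262 0.119]
[272 143   9   8  42] [0.544 0.235 0.1  ] [0.579 0.26  0.13 ] [0.559 0.246 0.115]
[268 155  19  14 178] [0.499 0.101 0.1  ] [0.57  0.165 0.139] [0.531 0.123 0.119]
[280 174  11   9  55] [0.518 0.    0.1  ] [0.553 0.021 0.132] [0.533 0.009 0.116]
```

View pics/c0.png

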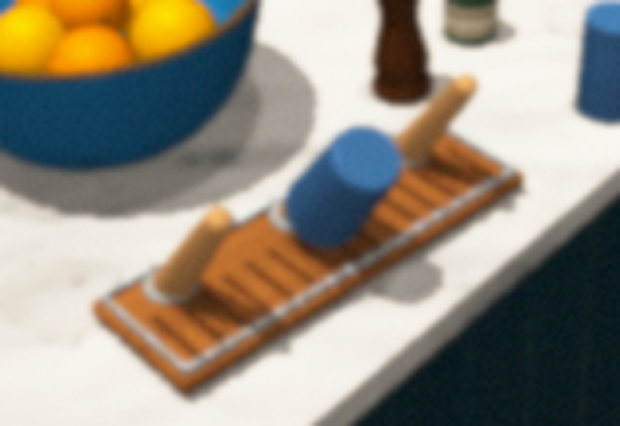

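The crop shows the hung cup on the middle peg, with the left and right pegs free. Their tips are at about (240,253) and (309,221) in the scene image. Next I fit the peg tips.

```bash
cat >> h.py <<'E'
YAW=np.deg2rad(-6.7)
def tool(tilt=0.):  # tool x = rack x, tool y = -rack y, z down, tilted forward by tilt
    return Ro.from_euler("z",YAW)*Ro.from_matrix(np.diag([1.,-1,-1]))*Ro.from_rotvec([0,tilt,0])
def delta(p,R,st=None):
    st=st or r.get_state();Rc=Ro.from_quat(st["eef_rot"])
    print("t",round(st["clock"],2),"pos",st["tool_pos"].round(4),"q",st["q"].round(2),"F",st["contact_force"].round(1),"open",round(float(st["opening"]),3))
    print(" shift(tool)",Rc.inv().apply(np.array(p)-st["tool_pos"]).round(4),"turn",(Rc.inv()*R).as_rotvec().round(4))
E
cat > p.py <<'E'
from h import *
from scipy.optimize import least_squares
S=[np.load(f"/tmp/{n}.npy",allow_pickle=True).item() for n in("scene","side")]
for nm,x0,y0 in(("right",.517,.017),("left",.545,.255)):
    for s in S:
        c=cloud(s);o=s["z_map"]>0;d=Ro.from_euler("z",YAW).apply([-.574,0,.819]);tip0=np.array([x0,y0,.129])
        v=c-tip0;a=v@d;rad=np.linalg.norm(v-a[...,None]*d,axis=-1)
        w=c[o&(rad<.025)&(a>-.10)&(a<-.008)]
        def f(p,full=False):
            dd=Ro.from_euler("z",YAW+p[2]).apply([-.574,0,.819])
            v=w-[p[0],p[1],.129];a=v@dd
            return np.linalg.norm(v-a[:,None]*dd,axis=1)-(.0105+.0055*(-a/.165))
        g=least_squares(f,[x0,y0,0],loss="soft_l1",f_scale=.0015)
        g2=least_squares(lambda p:f([*p,0]),[x0,y0],loss="soft_l1",f_scale=.0015)
        e=c[o&(rad<.015)&(a>-.02)&(a<.02)];
        print(nm,"free yaw",g.x.round(4),"fixed",g2.x.round(4),len(w),np.abs(g.fun).mean().round(4),"end along",np.percentile((e-tip0)@d,[90,98]).round(4))
c=cloud(S[0]);m=(S[0]["z_map"]>0)&(c[...,2]>.15)&(c[...,2]<.2)&(c[...,0]>.55)&(c[...,0]<.8)&(c[...,1]>-.2)&(c[...,1]<.1)
print("mill",np.median(c[m],0))
delta([.5183,-.186,.20],tool())
E
python3 p.py
```

```text
right free yaw [0.5185 0.0177 0.042 ] fixed [0.5186 0.019 ] 145 0.001 end along [-0.0012  0.0001]
right free yaw [ 0.5214  0.0176 -0.0116] fixed [0.5214 0.0172] 134 0.0018 end along [-0.0041 -0.0035]
left free yaw [0.5448 0.2574 0.0115] fixed [0.5449 0.2577] 152 0.0006 end along [0.0004 0.002 ]
left free yaw [ 0.5474  0.2558 -0.0188] fixed [0.5474 0.2552] 107 0.0023 end along [-0.0031 -0.0027]
mill [ 0.67538719 -0.07415763  0.15512217]
t 0.1 pos [ 0.2274 -0.5815  0.2029] q [ 1.23  0.69 -0.19  1.57  0.16  0.9  -0.22] F [-0.8 -0.1  0.6] open 1.002
 shift(tool) [ 0.415  -0.2624  0.0033] turn [-0.0015  0.0005  0.4898]
```

Request:
{"method": "servo_tool", "body": {
  "translation": [
    [0,0,0],
    [0,0,0],
    [0,0,0],
    [0.03,-0.06,0],
    [0.03,-0.06,0],
    [0.03,-0.06,0],
    [0.03,-0.06,0],
    [0.03,-0.06,0],
    [0.03,-0.06,0],
    [0.03,-0.06,0]
  ],
  "turn": [
    [0,0,0.163],
    [0,0,0.163],
    [0,0,0.163],
    [0,0,0],
    [0,0,0],
    [0,0,0],
    [0,0,0],
    [0,0,0],
    [0,0,0],
    [0,0,0]
  ],
  "grip": 1.0
}}

```text
clock: 1.35
tool_pos: [0.4681, -0.2143, 0.2035]
eef_rot: [0.998, -0.058, -0.0, 0.0]
contact_force: [0.3, 0.2, 0.1]
opening: 1.0
finger_force: 0.0
```

```bash
python3 -c "
from h import *
delta([.5183,-.186,.20],tool())"
```

```text
t 1.35 pos [ 0.4681 -0.2143  0.2035] q [ 0.34  0.54 -0.    1.9   0.    0.7  -1.35] F [0.3 0.2 0.1] open 1.0
 shift(tool) [ 0.0466 -0.0339  0.0035] turn [0.0001 0.0002 0.0007]
```

Request:
{"method": "servo_tool", "body": {
  "translation": [
    [0.023,-0.017,0],
    [0.0235,-0.017,0.003],
    [0,0,0]
  ],
  "turn": [
    [0,0,0],
    [0,0,0],
    [0,0,0]
  ]
}}

```text
clock: 1.72
tool_pos: [0.519, -0.1856, 0.2001]
eef_rot: [0.998, -0.056, 0.0, -0.001]
contact_force: [0.3, -0.3, 0.5]
opening: 1.002
finger_force: 0.0
```

```bash
python3 - <<'E'
from h import *
w=optics.snapshot("wrist");save(w,"w.png");np.save("/tmp/w.npy",w,allow_pickle=True)
c=cloud(w);o=w["z_map"]>0
print("cam",-w["R"].T@w["t"],w["R"][2])
m=o&(abs(c[...,2]-.1)<.008)&(np.hypot(c[...,0]-.518,c[...,1]+.186)<.05)
t=c[m];print(len(t),t.min(0),t.max(0),((t.min(0)+t.max(0))/2).round(4))
if len(t)>50:print(cv2.minEnclosingCircle((t[:,:2]*1000).astype(np.float32)))
delta([.5183,-.186,.10],tool())
E
```

```text
cam [ 0.58474335 -0.19421722  0.38175358] [-0.25767178  0.03016361 -0.96576157]
2795 [ 0.49029444 -0.21407313  0.09205166] [ 0.54520268 -0.15883479  0.10298919] [ 0.5177 -0.1865  0.0975]
((517.5162353515625, -186.48667907714844), 27.978378295898438)
t 1.77 pos [ 0.5172 -0.1872  0.2001] q [ 0.26  0.59  0.    1.8  -0.    0.75 -1.42] F [ 0.1 -0.4 -0.6] open 1.0
 shift(tool) [ 0.0011 -0.0013  0.1001] turn [-0.0001  0.0012  0.0023]
```

View pics/w.png

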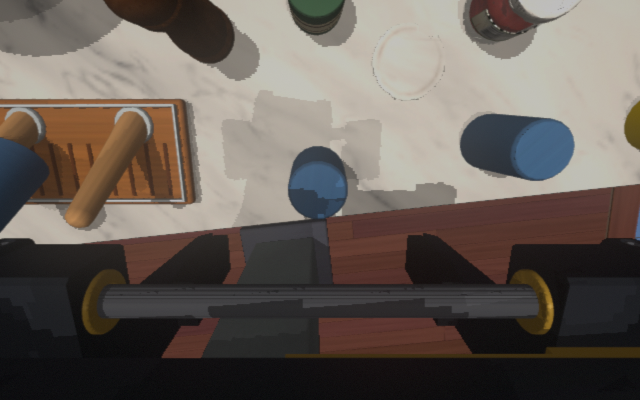

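The wrist view shows the cup midway between the fingers at (317,180), the right peg at (80,215)–(130,120) and cup 2 at (543,150). I'll descend and grip.

Request:
{"method": "servo_tool", "body": {
  "translation": [
    [0,0,0.03],
    [0,0,0.03],
    [0,0,0.03],
    [0,0,0.03],
    [0,0,0.02],
    [0,0,0],
    [0,0,0]
  ],
  "turn": [
    [0,0,0],
    [0,0,0],
    [0,0,0],
    [0,0,0],
    [0,0,0],
    [0,0,0],
    [0,0,0]
  ]
}}

```text
clock: 2.65
tool_pos: [0.5173, -0.1887, 0.0614]
eef_rot: [0.998, -0.059, 0.0, 0.0]
contact_force: [0.3, -0.0, -0.3]
opening: 1.002
finger_force: 0.0
```

Request:
{"method": "servo_tool", "body": {
  "translation": [
    [0,0,0],
    [0,0,0],
    [0,0,0],
    [0,0,0],
    [0,0,0],
    [0,0,0],
    [0,0,0],
    [0,0,0]
  ],
  "turn": [
    [0,0,0],
    [0,0,0],
    [0,0,0],
    [0,0,0],
    [0,0,0],
    [0,0,0],
    [0,0,0],
    [0,0,0]
  ],
  "grip": 0.3,
  "grip_force": 25
}}

```text
clock: 3.65
tool_pos: [0.5176, -0.1876, 0.0607]
eef_rot: [0.998, -0.058, 0.0, -0.0]
contact_force: [0.7, 1.0, 2.5]
opening: 0.561
finger_force: 25.0
```

Request:
{"method": "servo_tool", "body": {
  "translation": [
    [0,0,-0.015],
    [0,0,-0.03],
    [0,0,-0.04],
    [0,0,-0.04],
    [0,0,-0.04],
    [0,0,-0.03],
    [0,0,0]
  ],
  "turn": [
    [0,0,0],
    [0,0,0],
    [0,0,0],
    [0,0,0],
    [0,0,0],
    [0,0,0],
    [0,0,0]
  ]
}}

```text
clock: 4.53
tool_pos: [0.5186, -0.1885, 0.2582]
eef_rot: [0.998, -0.058, 0.003, 0.001]
contact_force: [1.1, -0.4, -2.2]
opening: 0.564
finger_force: 25.0
```

```bash
cat >> h.py <<'E'
TIP={"R":np.array([.520,.018,.131]),"L":np.array([.546,.2565,.131])}
D=Ro.from_euler("z",YAW).apply([-.574,0,.819])
E
python3 -c "
from h import *
s=optics.snapshot('wrist');c=cloud(s);save(s,'w2.png')
hsv=cv2.cvtColor(s['img'],cv2.COLOR_RGB2HSV)
st=r.get_state()
v=Ro.from_quat(st['eef_rot']).inv().apply((c-st['tool_pos']).reshape(-1,3)).reshape(c.shape)
m=(s['z_map']>0)&(np.hypot(v[...,0],v[...,1])<.04)&(v[...,2]>-.05)&(v[...,2]<-.03)&(hsv[...,0]>95)&(hsv[...,0]<130)
print(m.sum(),v[m].min(0),v[m].max(0),np.median(v[m],0))
delta([.45,.024,.26],tool())"
```

```text
8165 [-0.01459209 -0.02502501 -0.04998762] [ 0.02909775  0.02757355 -0.0300269 ] [ 0.00771741  0.00115824 -0.04164681]
t 4.58 pos [ 0.5174 -0.188   0.2563] q [ 0.26  0.52  0.01  1.73 -0.    0.88 -1.42] F [-0.2 -0.8 -2.8] open 0.56
 shift(tool) [-0.0916 -0.2027 -0.0039] turn [ 0.0006 -0.0014  0.0003]
```

Request:
{"method": "servo_tool", "body": {
  "translation": [
    [-0.0115,-0.0255,0],
    [-0.0115,-0.0255,0],
    [-0.0115,-0.0255,0],
    [-0.0115,-0.0255,0],
    [-0.0115,-0.0255,0],
    [-0.0115,-0.0255,0],
    [-0.0115,-0.0255,0],
    [-0.0115,-0.0245,0],
    [0,0,0]
  ],
  "turn": [
    [0,0,0],
    [0,0,0],
    [0,0,0],
    [0,0,0],
    [0,0,0],
    [0,0,0],
    [0,0,0],
    [0,0,0],
    [0,0,0]
  ]
}}

```text
clock: 5.7
tool_pos: [0.4477, 0.0264, 0.2543]
eef_rot: [0.998, -0.056, -0.002, -0.0]
contact_force: [0.1, -1.0, -2.6]
opening: 0.565
finger_force: 25.0
```

Request:
{"method": "servo_tool", "body": {
  "translation": [
    [0,0,0],
    [0,0,0],
    [0,0,0],
    [0,0,0],
    [0,0,0],
    [0,0,0],
    [0,0,0],
    [0,0,0]
  ],
  "turn": [
    [0,0.09,0],
    [0,0.09,0],
    [0,0.09,0],
    [0,0.09,0],
    [0,0.09,0],
    [0,0.09,0],
    [0,0.071,0],
    [0,0,0]
  ]
}}

```text
clock: 6.7
tool_pos: [0.457, 0.0269, 0.2984]
eef_rot: [0.962, -0.057, 0.266, 0.026]
contact_force: [0.7, 0.4, -2.3]
opening: 0.566
finger_force: 25.0
```

```bash
python3 -c "
from h import *
s=optics.snapshot('wrist');save(s,'w3.png')
a=optics.snapshot('scene');b=optics.snapshot('side');save(a,'a3.png');save(b,'b3.png')
delta(TIP['R']+D*(.12-.034),tool(.611))
cv2.imwrite('pics/c3.png',np.hstack([cv2.resize(cv2.imread('pics/a3.png')[130:290,180:360],(400,356)),cv2.resize(cv2.imread('pics/w3.png'),(400,250))[:,:]]if 0 else [cv2.resize(cv2.imread('pics/a3.png')[130:290,180:360],(400,356)),cv2.resize(cv2.imread('pics/b3.png')[80:240,220:400],(400,356))]))"
```

```text
t 6.85 pos [0.4573 0.0254 0.2979] q [-0.98  0.23  0.81  2.45  0.74  0.04 -2.65] F [-0.4  1.4 -2.5] open 0.56
 shift(tool) [-0.0377 -0.0019  0.0898] turn [0.0213 0.0723 0.0026]
```

View pics/c3.png

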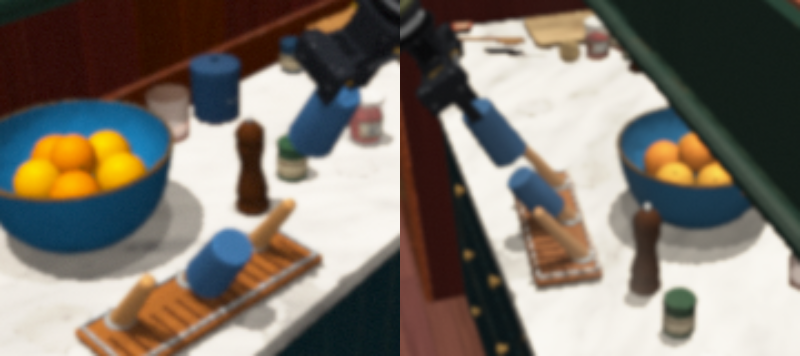

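The cup is held and tilted, but joints 6 and 7 are at their limits because the pose is too close in. I'll back the tilt out and fit the kinematics, so I can pick a grasp tilt that keeps the hang pose reachable.

```bash
cat >> h.py <<'E'
import pickle,os
def log(extra=0):
    f="/tmp/log.pkl";L=pickle.load(open(f,"rb")) if os.path.exists(f) else []
    s=r.get_state();L.append((s["q"],s["tool_pos"],s["eef_rot"]));pickle.dump(L,open(f,"wb"))
E
python3 -c "
from h import *
L=[(np.array([ 1.23177976,  0.68998633, -0.19454814,  1.5663435 ,  0.15737431,0.90251922, -0.21509838]),np.array([ 0.22734085, -0.5814325 ,  0.20280967]),np.array([ 9.82661121e-01,  1.85408365e-01, -2.56277770e-04, -8.90997755e-04]))]
pickle.dump(L,open('/tmp/log.pkl','wb'));log()
delta([.50,.0254,.30],tool(0.3))"
```

```text
t 6.85 pos [0.4573 0.0254 0.2979] q [-0.98  0.23  0.81  2.45  0.74  0.04 -2.65] F [-0.4  1.4 -2.5] open 0.56
 shift(tool) [ 0.0375 -0.0053  0.0198] turn [ 0.0215 -0.2387 -0.0007]
```

Request:
{"method": "servo_tool", "body": {
  "translation": [
    [0.01,0,0],
    [0.015,0,0],
    [0.015,0,0.005],
    [0.01,0,0.01],
    [0,0,0]
  ],
  "turn": [
    [0,-0.06,0],
    [0,-0.06,0],
    [0,-0.06,0],
    [0,-0.06,0],
    [0,0,0]
  ]
}}

```text
clock: 7.48
tool_pos: [0.505, 0.0147, 0.3004]
eef_rot: [0.983, -0.065, 0.169, 0.024]
contact_force: [0.2, -0.1, -2.2]
opening: 0.561
finger_force: 25.0
```

```bash
python3 -c "
from h import *
log();delta([.53,-.1,.26],tool(0))"
```

```text
t 7.47 pos [0.505  0.0147 0.3004] q [-0.27  0.27  0.07  2.12  0.27  0.46 -2.14] F [ 0.2 -0.1 -2.2] open 0.561
 shift(tool) [0.0235 0.1092 0.0542] turn [ 0.0278 -0.3416 -0.0141]
```

Request:
{"method": "servo_tool", "body": {
  "translation": [
    [0.005,0.02,0.01],
    [0.005,0.02,0.01],
    [0.005,0.02,0.01],
    [0,0.02,0.01],
    [0,0.02,0],
    [0,0,0]
  ],
  "turn": [
    [0.005,-0.07,0],
    [0.006,-0.07,0],
    [0.006,-0.07,0],
    [0.006,-0.07,0],
    [0.005,-0.06,0],
    [0,0,0]
  ]
}}

```text
clock: 8.22
tool_pos: [0.5136, -0.0884, 0.2667]
eef_rot: [0.998, -0.065, 0.0, 0.0]
contact_force: [0.4, 0.7, -3.1]
opening: 0.556
finger_force: 25.0
```

```bash
python3 -c "
from h import *
log();delta([.5176,-.1865,.10],tool(0))"
```

```text
t 8.22 pos [ 0.5136 -0.0884  0.2667] q [ 0.12  0.47 -0.07  1.8   0.04  0.87 -1.66] F [ 0.4  0.7 -3.1] open 0.556
 shift(tool) [0.0165 0.0967 0.1667] turn [ 0.0005 -0.0009 -0.013 ]
```

Request:
{"method": "servo_tool", "body": {
  "translation": [
    [0,0.02,0.005],
    [0,0.02,0.005],
    [0,0.02,0.005],
    [0,0.02,0.005],
    [0,0,0]
  ],
  "turn": [
    [0,-0.06,0],
    [0,-0.06,0],
    [0,-0.06,0],
    [0,-0.06,0],
    [0,0,0]
  ]
}}

```text
clock: 8.85
tool_pos: [0.5015, -0.165, 0.2468]
eef_rot: [0.991, -0.063, -0.119, -0.008]
contact_force: [0.8, -0.6, -2.2]
opening: 0.56
finger_force: 25.0
```

```bash
cat > fk.py <<'E'
from h import *
from scipy.optimize import least_squares
def rots(q,sg):
    Rs=[Ro.identity()];
    for i in range(7): Rs.append(Rs[-1]*Ro.from_rotvec(np.array([0,0,1.] if i%2==0 else [0,1.,0])*sg[i]*q[i]))
    return Rs
if __name__=="__main__":
    log();L=pickle.load(open("/tmp/log.pkl","rb"))
    import itertools
    best=[]
    for sg in itertools.product([1,-1],repeat=7):
        M=[rots(q,sg)[-1].inv()*Ro.from_quat(e) for q,p,e in L]
        m=Ro.concatenate(M);e=(m.mean().inv()*m).magnitude().max();best.append((e,sg,m.mean().as_matrix().round(2).tolist()))
    best.sort(key=lambda b:b[0])
    for b in best[:4]:print(b)
    delta([.5176,-.1865,.10],tool(0))
    for l in L: print(l[0].round(3),l[1].round(4))
E
python3 fk.py
```

```text
(np.float64(6.6200434634915e-09), (-1, 1, -1, 1, -1, 1, -1), [[0.0, -1.0, 0.0], [1.0, 0.0, 0.0], [-0.0, 0.0, 1.0]])
(np.float64(0.5397022303849209), (-1, -1, 1, -1, 1, -1, -1), [[0.18, -0.97, 0.15], [0.98, 0.19, 0.03], [-0.06, 0.14, 0.99]])
(np.float64(0.5982403079802716), (1, -1, -1, -1, -1, -1, 1), [[0.23, 0.95, 0.2], [-0.97, 0.24, -0.04], [-0.08, -0.18, 0.98]])
(np.float64(0.6724433884897574), (1, 1, -1, 1, -1, 1, 1), [[0.31, 0.95, -0.1], [-0.94, 0.29, -0.19], [-0.15, 0.15, 0.98]])
t 8.85 pos [ 0.5015 -0.165   0.2468] q [ 0.24  0.63 -0.04  1.57  0.05  1.18 -1.52] F [ 0.8 -0.6 -2.2] open 0.56
 shift(tool) [0.0529 0.0194 0.1382] turn [-0.0015  0.2393 -0.0092]
[ 1.232  0.69  -0.195  1.566  0.157  0.903 -0.215] [ 0.2273 -0.5814  0.2028]
[-0.983  0.23   0.811  2.445  0.741  0.043 -2.654] [0.4573 0.0254 0.2979]
[-0.271  0.266  0.066  2.118  0.272  0.457 -2.138] [0.505  0.0147 0.3004]
[ 0.124  0.469 -0.065  1.798  0.039  0.875 -1.66 ] [ 0.5136 -0.0884  0.2667]
[ 0.241  0.631 -0.045  1.571  0.048  1.179 -1.518] [ 0.5015 -0.165   0.2468]
```

```bash
cat > ik.py <<'E'
from fk import *
SG=(-1,1,-1,1,-1,1,-1);RT=Ro.from_matrix([[0,-1,0],[1,0,0],[0,0,1]])
if os.path.exists("/tmp/l.npy"): LV=np.load("/tmp/l.npy")
def A(q): return np.hstack([R.as_matrix() for R in rots(q,SG)])
def fk(q): return A(q)@LV, rots(q,SG)[-1]*RT
LO=np.array([-3.01,-.46,-1.47,.13,-1,.04,-2.66])+.03;HI=np.array([3.01,2.08,1.51,2.56,4.14,2.09,2.66])-.03
def ik(p,R,q0,w=.01):
    def f(q):
        P,Q=fk(q);return np.r_[(P-p)*10,(R.inv()*Q).as_rotvec()*3,w*(q-q0)]
    g=least_squares(f,np.clip(q0,LO,HI),bounds=(LO-1e-6,HI+1e-6));P,Q=fk(g.x)
    return g.x,np.linalg.norm(P-p)*1000,(R.inv()*Q).magnitude()
E
python3 - <<'E'
from ik import *
for i in range(6): optics.snapshot("wrist");log()
L=pickle.load(open("/tmp/log.pkl","rb"))
M=np.vstack([A(q) for q,_,_ in L]);b=np.hstack([p for _,p,_ in L])
x,_,rk,sv=np.linalg.lstsq(M,b,rcond=1e-9);np.save("/tmp/l.npy",x);print("res",abs(M@x-b).max(),rk);print(x.reshape(8,3).round(3))
import ik;ik.LV=x
q0=L[-1][0]
def best(p,R,flip=False):
    R=R*Ro.from_rotvec([0,0,np.pi]) if flip else R
    out=[]
    rng=np.random.default_rng(0)
    for k in range(12):
        s=q0+rng.normal(0,.4,7)*(k>0)
        if flip:s[6]+=np.pi
        q,e,a=ik.ik(p,R,s,.002)
        if e<1.5 and a<.02: out.append((min((q-LO).min(),(HI-q).min()),q))
    return max(out,key=lambda o:o[0]) if out else None
for phi in(0,15,25,35):
  ph=np.deg2rad(phi)
  for nm in "RL":
    for along in(.13,.0):
      # grasp point is 21 mm below base on cup axis, tool z = rotated back by phi
      G=TIP[nm]+D*(along+.006-.021);R=tool(.611-ph);p=G+R.apply([0,0,.019])
      for fl in(0,1):
        o=best(p,R,fl);print(phi,nm,along,fl,None if o is None else (round(o[0],2),o[1].round(2)))
  R=tool(-ph);
  for cup in((.5176,-.1865),(.5325,-.389)):
    o=best(np.array([*cup,.079])+R.apply([0,0,.019]),R);print(phi,"grasp",None if o is None else (round(o[0],2),o[1].round(2)))
E
```

```text
res 1.5331264036078096e-11 17
[[-0.     0.     0.173]
 [ 0.    -0.009  0.173]
 [-0.    -0.009  0.282]
 [-0.    -0.013  0.282]
 [-0.    -0.013  0.172]
 [ 0.    -0.     0.172]
 [-0.    -0.     0.181]
 [-0.     0.     0.181]]
0 R 0.13 0 None
0 R 0.13 1 None
0 R 0.0 0 None
0 R 0.0 1 (np.float64(0.02), array([ 0.44,  1.19, -1.42,  2.51,  1.96,  1.55, -0.68]))
0 L 0.13 0 None
0 L 0.13 1 (np.float64(0.29), array([-0.29,  0.7 , -1.  ,  2.24,  1.54,  1.14, -0.88]))
0 L 0.0 0 None
0 L 0.0 1 (np.float64(0.36), array([-0.16,  1.03, -1.07,  2.17,  1.81,  1.32, -0.88]))
0 grasp (np.float64(0.5), array([ 0.54,  0.84, -0.48,  1.9 ,  0.69,  0.57, -2.08]))
0 grasp (np.float64(0.74), array([ 0.84,  0.96, -0.54,  1.55,  0.62,  0.81, -1.64]))
15 R 0.13 0 (np.float64(-0.0), array([-0.52,  0.42,  0.4 ,  2.39, -0.97,  0.07, -0.91]))
15 R 0.13 1 (np.float64(0.17), array([ 0.37,  0.5 , -0.92,  2.36,  1.38,  0.58, -0.22]))
15 R 0.0 0 None
15 R 0.0 1 (np.float64(0.26), array([ 0.47,  0.95, -1.16,  2.27,  1.68,  0.98, -0.36]))
15 L 0.13 0 (np.float64(0.24), array([-1.16,  0.6 ,  0.66,  2.1 , -0.4 ,  0.31, -1.96]
[... 1497 characters left out ...]
35 R 0.0 0 (np.float64(0.42), array([-0.01,  0.73, -0.18,  1.95,  0.26,  0.49, -2.07]))
35 R 0.0 1 (np.float64(0.51), array([ 0.15,  0.75, -0.45,  1.94,  0.58,  0.58,  0.76]))
35 L 0.13 0 (np.float64(0.5), array([-0.69,  0.59,  0.18,  1.81, -0.14,  0.76, -2.13]))
35 L 0.13 1 (np.float64(0.74), array([-0.29,  0.62, -0.48,  1.79,  0.37,  0.83,  0.5 ]))
35 L 0.0 0 (np.float64(0.57), array([-0.6 ,  0.81,  0.17,  1.71, -0.2 ,  0.64, -2.01]))
35 L 0.0 1 (np.float64(0.66), array([-0.27,  0.83, -0.43,  1.69,  0.49,  0.73,  0.51]))
35 grasp (np.float64(0.69), array([ 0.13,  1.11,  0.2 ,  1.28, -0.09,  1.37, -1.36]))
35 grasp (np.float64(0.44), array([ 0.36,  1.27,  0.34,  0.85, -0.07,  1.62, -1.11]))
```

The fit reproduces the arm's kinematics to numerical precision. A better grasp leans the wrist 35° sideways, toward -y. That leaves the tool vertical at the hang pose and keeps the wrist out from under the cupboard. I'll simulate that path before moving.

```bash
cat >> ik.py <<'E'
T=.611
RH=tool(0)*Ro.from_rotvec([0,0,np.pi])
ry=Ro.from_euler("z",YAW).apply([0,1,0])
def RG(gam): return Ro.from_euler("z",gam)*Ro.from_rotvec(ry*T)*RH   # grasp orientation
def tcp(G,R): return np.array(G)+R.apply([0,0,.019])
def hang(nm,along): return tcp(TIP[nm]+D*(along+.006-.021),RH)
def seg(q,p,R,n=20):
    P,Q=fk(q);rv=(Q.inv()*R).as_rotvec();mar=9
    for k in range(1,n+1):
        q,e,a=ik(P+(p-P)*k/n,Q*Ro.from_rotvec(rv*k/n),q,.02)
        if e>3 or a>.03: return q,"FAIL %d/%d %.1f %.3f"%(k,n,e,a)
        mar=min(mar,(q-LO).min(),(HI-q).min())
    return q,round(mar,2)
E
python3 - <<'E'
from ik import *
q=r.get_state()["q"];print(fk(q)[0],r.get_state()["tool_pos"])
print("U check cup axis",(Ro.from_rotvec(ry*T)).apply(-D))
for gam in(-90,-60,-120):
  g=np.deg2rad(gam);R=RG(g);print("gam",gam,"wrist dir",-R.as_matrix()[:,2].round(2))
  for cup,nm in(((.5176,-.1865),"R"),((.5325,-.389),"L")):
    G=np.array([*cup,.079]);s=q
    for lab,p,RR in(("up",[.5176,-.1865,.3],tool(0)),("pre",tcp(G,R)-R.apply([0,0,.13]),R),("grasp",tcp(G,R),R),("lift",tcp(G,R)+[0,0,.2],R),
                 ("carry",hang(nm,.13)+[-.02,0,.1],RH),("prehang",hang(nm,.13),RH),("hang",hang(nm,0),RH),("back",hang(nm,.1),RH)):
        s,m=seg(s,np.array(p),RR);print("  ",nm,lab,m,s.round(2))
E
```

```text
[ 0.50250438 -0.16370641  0.24796218] [ 0.50250438 -0.16370641  0.24796218]
U check cup axis [ 2.97349621e-04 -3.49305524e-05 -1.00011845e+00]
gam -90 wrist dir [-0.07 -0.57  0.82]
   R up 0.87 [ 0.3   0.48 -0.06  1.66  0.03  1.   -1.46]
   R pre 0.64 [ 1.07  0.97 -0.8   1.5   0.07  1.09  0.31]
   R grasp 0.65 [ 0.98  1.08 -0.75  1.67  0.12  0.78  0.27]
   R lift 0.58 [ 1.02  0.81 -0.86  1.55 -0.02  1.12  0.2 ]
   R carry 0.27 [ 0.61  0.49 -1.17  1.92  0.52  1.07  0.67]
   R prehang 0.27 [ 0.48  0.64 -1.03  2.03  0.72  0.89  0.5 ]
   R hang 0.42 [ 0.38  0.86 -0.87  1.93  0.92  0.81  0.44]
   R back 0.45 [ 0.45  0.69 -0.99  2.02  0.77  0.86  0.48]
   L up 0.87 [ 0.3   0.48 -0.06  1.66  0.03  1.   -1.46]
   L pre 0.45 [ 1.06  1.17 -0.67  0.82  0.09  1.61  0.52]
   L grasp 0.47 [ 1.05  1.21 -0.67  1.12  0.12  1.27  0.49]
   L lift 0.49 [ 1.05  1.   -0.71  0.99  0.03  1.57  0.4 ]
   L carry 0.45 [-0.03  0.58 -0.98  1.68  0.52  1.16  0.31]
   L prehang 0.47 [-0.08  0.71 -0.89  1.78  0.66  0.98  0.22]
   L hang 0.56 [-0.09  0.91 -0.79  1.68  0.8   0.9   0.24]
   L back 0.58 [-0.08  0.76 -0
[... 1312 characters left out ...]
 0.2 [ 0.64  0.52 -1.24  1.92  0.56  1.1   0.62]
   R prehang 0.2 [ 0.51  0.67 -1.1   2.03  0.76  0.93  0.45]
   R hang 0.35 [ 0.41  0.89 -0.93  1.93  0.97  0.86  0.4 ]
   R back 0.39 [ 0.48  0.72 -1.05  2.01  0.81  0.91  0.43]
   L up 0.87 [ 0.3   0.48 -0.06  1.66  0.03  1.   -1.46]
   L pre 0.67 [ 1.28  1.   -0.71  1.34 -0.02  1.05  0.18]
   L grasp 0.71 [ 1.18  1.11 -0.69  1.46  0.    0.78  0.16]
   L lift 0.7 [ 1.2   0.86 -0.74  1.35 -0.08  1.1   0.06]
   L carry 0.41 [-0.01  0.6  -1.02  1.68  0.55  1.18  0.28]
   L prehang 0.42 [-0.06  0.73 -0.93  1.78  0.69  1.    0.19]
   L hang 0.51 [-0.07  0.93 -0.83  1.68  0.83  0.92  0.22]
   L back 0.53 [-0.06  0.77 -0.91  1.76  0.73  0.98  0.19]
```

Request:
{"method": "servo_tool", "body": {
  "translation": [
    [0.01,0.005,0],
    [0.01,0.005,0],
    [0.01,0.005,0],
    [0,0.005,0],
    [0,0,0]
  ],
  "turn": [
    [0,0.06,-0.002],
    [0,0.06,-0.002],
    [0,0.06,-0.002],
    [0,0.06,-0.003],
    [0,0,0]
  ]
}}

```text
clock: 9.78
tool_pos: [0.5281, -0.1884, 0.2427]
eef_rot: [0.998, -0.058, 0.0, -0.001]
contact_force: [0.2, 1.0, -1.2]
opening: 0.563
finger_force: 25.0
```

```bash
python3 -c "
from ik import *
delta([.5176,-.1865,.0615],tool(0))"
```

```text
t 9.78 pos [ 0.5281 -0.1884  0.2427] q [ 0.3   0.55 -0.07  1.72  0.04  0.87 -1.47] F [ 0.2  1.  -1.2] open 0.563
 shift(tool) [-0.0108 -0.0003  0.1812] turn [-0.002  -0.0007 -0.    ]
```

Request:
{"method": "servo_tool", "body": {
  "translation": [
    [-0.002,0,0.03],
    [-0.002,0,0.03],
    [-0.002,0,0.03],
    [-0.002,0,0.03],
    [-0.002,0,0.025],
    [-0.001,0,0.015],
    [0,0,0.01],
    [0,0,0.006],
    [0,0,0.004],
    [0,0,0]
  ],
  "turn": [
    [0,0,0],
    [0,0,0],
    [0,0,0],
    [0,0,0],
    [0,0,0],
    [0,0,0],
    [0,0,0],
    [0,0,0],
    [0,0,0],
    [0,0,0]
  ]
}}

```text
clock: 11.02
tool_pos: [0.5189, -0.1867, 0.0624]
eef_rot: [0.998, -0.058, 0.001, -0.001]
contact_force: [0.3, -1.0, -1.8]
opening: 0.559
finger_force: 25.0
```

Request:
{"method": "servo_tool", "body": {
  "translation": [
    [0,0,0.001],
    [0,0,0.001],
    [0,0,0]
  ],
  "turn": [
    [0,0,0],
    [0,0,0],
    [0,0,0]
  ]
}}

```text
clock: 11.4
tool_pos: [0.5193, -0.1867, 0.0607]
eef_rot: [0.998, -0.058, 0.001, -0.001]
contact_force: [-0.2, 0.3, 1.6]
opening: 0.565
finger_force: 25.0
```

Request:
{"method": "servo_tool", "body": {
  "translation": [
    [0,0,0],
    [0,0,0],
    [0,0,0],
    [0,0,0],
    [0,0,-0.03],
    [0,0,-0.05],
    [0,0,-0.06],
    [0,0,-0.06],
    [0,0,0]
  ],
  "turn": [
    [0,0,0],
    [0,0,0],
    [0,0,0],
    [0,0,0],
    [0,0,0],
    [0,0,0],
    [0,0,0],
    [0,0,0],
    [0,0,0]
  ],
  "grip": 1.0
}}

```text
clock: 12.52
tool_pos: [0.5215, -0.1881, 0.265]
eef_rot: [0.998, -0.058, 0.006, 0.0]
contact_force: [0.5, -0.5, -0.8]
opening: 0.999
finger_force: 0.0
```

```bash
python3 - <<'E'
from ik import *
w=optics.snapshot("wrist");c=cloud(w);o=w["z_map"]>0
m=o&(abs(c[...,2]-.1)<.008)&(np.hypot(c[...,0]-.518,c[...,1]+.186)<.05)
t=c[m];print(len(t),cv2.minEnclosingCircle((t[:,:2]*1000).astype(np.float32)),t[:,2].mean())
R=RG(-np.pi/2);G=np.array([.5176,-.1865,.079]);delta(tcp(G,R)-R.apply([0,0,.13]),R);print(tcp(G,R)-R.apply([0,0,.13]))
# constant-turn rows in tool frame: 10+ rows; shift world while turning
st=r.get_state();Q=Ro.from_quat(st["eef_rot"]);rv=(Q.inv()*R).as_rotvec();n=14;p=tcp(G,R)-R.apply([0,0,.13])
for k in range(n):
    Rk=Q*Ro.from_rotvec(rv*k/n);print(Rk.inv().apply((p-st["tool_pos"])/n).round(4),(rv/n).round(4))
E
```

```text
1900 ((518.852294921875, -185.5992431640625), 28.03727149963379) 0.09998406327603093
t 12.57 pos [ 0.5195 -0.1874  0.2622] q [ 0.31  0.52 -0.07  1.72  0.04  0.9  -1.47] F [ 0.1  0.  -1. ] open 1.001
 shift(tool) [-0.0026  0.0631  0.0922] turn [ 0.4816  0.4727 -1.5148]
[ 0.5101705  -0.24974435  0.1699173 ]
[-0.0002  0.0045  0.0066] [ 0.0344  0.0338 -0.1082]
[-0.0009  0.0047  0.0064] [ 0.0344  0.0338 -0.1082]
[-0.0016  0.0048  0.0062] [ 0.0344  0.0338 -0.1082]
[-0.0023  0.0047  0.006 ] [ 0.0344  0.0338 -0.1082]
[-0.0031  0.0047  0.0057] [ 0.0344  0.0338 -0.1082]
[-0.0037  0.0045  0.0054] [ 0.0344  0.0338 -0.1082]
[-0.0044  0.0042  0.0052] [ 0.0344  0.0338 -0.1082]
[-0.005   0.0039  0.0049] [ 0.0344  0.0338 -0.1082]
[-0.0056  0.0035  0.0046] [ 0.0344  0.0338 -0.1082]
[-0.0061  0.003   0.0042] [ 0.0344  0.0338 -0.1082]
[-0.0065  0.0025  0.0039] [ 0.0344  0.0338 -0.1082]
[-0.0069  0.0019  0.0036] [ 0.0344  0.0338 -0.1082]
[-0.0071  0.0012  0.0034] [ 0.0344  0.0338 -0.1082]
[-0.0073  0.0006  0.0031] [ 0.0344  0.0338 -0.1082]
```

Request:
{"method": "servo_tool", "body": {
  "translation": [
    [0,0,0],
    [0,0,0],
    [0,0,0],
    [0,0,0],
    [0,0,0],
    [0,0,0],
    [0,0,0],
    [0,0,0],
    [0,0,0],
    [0,0,0]
  ],
  "turn": [
    [0.035,0.034,-0.108],
    [0.035,0.034,-0.108],
    [0.035,0.034,-0.108],
    [0.035,0.034,-0.108],
    [0.035,0.034,-0.108],
    [0.035,0.034,-0.108],
    [0.035,0.034,-0.108],
    [0.035,0.034,-0.108],
    [0.035,0.034,-0.108],
    [0.035,0.034,-0.108]
  ]
}}

```text
clock: 13.82
tool_pos: [0.517, -0.1866, 0.2584]
eef_rot: [0.856, 0.461, 0.17, -0.158]
contact_force: [-0.5, 0.2, 0.1]
opening: 0.995
finger_force: 0.0
```

Request:
{"method": "servo_tool", "body": {
  "translation": [
    [0,0,0],
    [0,0,0],
    [0,0,0],
    [0,0,0],
    [0,0,0]
  ],
  "turn": [
    [0.035,0.034,-0.108],
    [0.035,0.034,-0.108],
    [0.035,0.034,-0.108],
    [0.03,0.03,-0.108],
    [0,0,0]
  ]
}}

```text
clock: 14.45
tool_pos: [0.5176, -0.1871, 0.2579]
eef_rot: [0.714, 0.631, 0.225, -0.204]
contact_force: [-0.5, 0.3, 0.9]
opening: 1.003
finger_force: 0.0
```

```bash
python3 -c "
from ik import *
R=RG(-np.pi/2);G=np.array([.5185,-.186,.079]);delta(tcp(G,R)-R.apply([0,0,.13]),R)"
```

```text
t 14.45 pos [ 0.5176 -0.1871  0.2579] q [ 1.03  0.83 -0.84  1.53 -0.02  1.14  0.22] F [-0.5  0.3  0.9] open 1.003
 shift(tool) [-0.1019  0.0017  0.0356] turn [-0.0039 -0.0067 -0.0085]
```

Request:
{"method": "servo_tool", "body": {
  "translation": [
    [-0.03,0,0.01],
    [-0.03,0,0.01],
    [-0.03,0,0.01],
    [-0.012,0.002,0.006],
    [0,0,0]
  ],
  "turn": [
    [-0.004,-0.007,-0.008],
    [0,0,0],
    [0,0,0],
    [0,0,0],
    [0,0,0]
  ]
}}

```text
clock: 15.08
tool_pos: [0.5125, -0.2498, 0.1711]
eef_rot: [0.713, 0.634, 0.224, -0.199]
contact_force: [-0.2, 0.5, 1.1]
opening: 1.0
finger_force: 0.0
```

```bash
python3 -c "
from ik import *
R=RG(-np.pi/2);G=np.array([.5185,-.186,.079]);delta(tcp(G,R),R)
w=optics.snapshot('wrist');save(w,'w4.png');c=cloud(w)
m=(w['z_map']>0)&(abs(c[...,2]-.1)<.008)&(np.hypot(c[...,0]-.518,c[...,1]+.186)<.05)
t=c[m];print(len(t),cv2.minEnclosingCircle((t[:,:2]*1000).astype(np.float32)),t[:,2].mean())"
```

```text
t 15.07 pos [ 0.5125 -0.2498  0.1711] q [ 1.07  0.97 -0.79  1.49  0.07  1.09  0.31] F [-0.2  0.5  1.1] open 1.0
 shift(tool) [-1.000e-04 -1.600e-03  1.311e-01] turn [0.001  0.002  0.0013]
2841 ((518.9713745117188, -185.8838348388672), 28.1507568359375) 0.09986509803069335
```

View pics/w4.png

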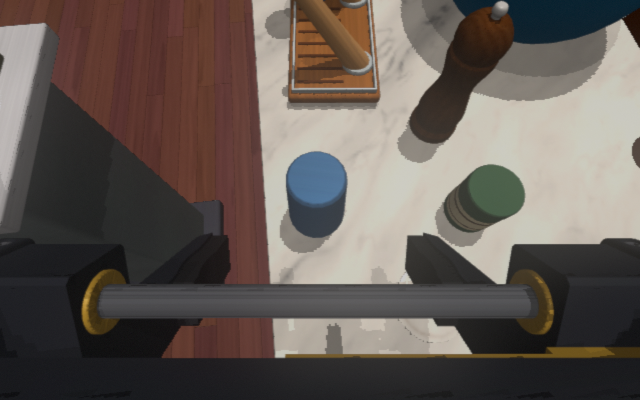

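The cup (317,195) is centred between the fingers, and the tin (490,195) is clear. I'll descend along the tool axis and grip.

Request:
{"method": "servo_tool", "body": {
  "translation": [
    [0,-0.001,0.025],
    [0,0,0.025],
    [0,0,0.025],
    [0,0,0.025],
    [0,0,0.02],
    [0,0,0.011],
    [0,0,0]
  ],
  "turn": [
    [0,0,0],
    [0,0,0],
    [0,0,0],
    [0,0,0],
    [0,0,0],
    [0,0,0],
    [0,0,0]
  ]
}}

```text
clock: 16.0
tool_pos: [0.5214, -0.1746, 0.0653]
eef_rot: [0.712, 0.635, 0.225, -0.198]
contact_force: [0.0, 0.5, 0.7]
opening: 0.998
finger_force: 0.0
```

Request:
{"method": "servo_tool", "body": {
  "translation": [
    [0,0,0],
    [0,0,0],
    [0,0,0],
    [0,0,0],
    [0,0,0],
    [0,0,0]
  ],
  "turn": [
    [0,0,0],
    [0,0,0],
    [0,0,0],
    [0,0,0],
    [0,0,0],
    [0,0,0]
  ],
  "grip": 0.3,
  "grip_force": 25
}}

```text
clock: 16.75
tool_pos: [0.521, -0.1758, 0.0656]
eef_rot: [0.712, 0.635, 0.225, -0.198]
contact_force: [-2.8, -3.3, 7.6]
opening: 0.522
finger_force: 29.4
```

Request:
{"method": "servo_tool", "body": {
  "translation": [
    [-0.006,0,-0.008],
    [-0.011,0,-0.016],
    [-0.017,0,-0.025],
    [-0.02,0,-0.029],
    [-0.02,0,-0.029],
    [-0.02,0,-0.029],
    [-0.02,0,-0.029],
    [0,0,0]
  ],
  "turn": [
    [0,0,0],
    [0,0,0],
    [0,0,0],
    [0,0,0],
    [0,0,0],
    [0,0,0],
    [0,0,0],
    [0,0,0]
  ]
}}

```text
clock: 17.75
tool_pos: [0.4991, -0.3661, 0.1348]
eef_rot: [0.714, 0.633, 0.225, -0.196]
contact_force: [-0.6, 0.7, 0.5]
opening: 0.301
finger_force: 0.0
```

I got the sign of the lift's tool-x component wrong, so the gripper slid off the cup. I'll look before doing anything else.

```bash
cat > look.py <<'E'
from ik import *
import sys
n=sys.argv[1]
a=optics.snapshot('scene');b=optics.snapshot('side');save(a,n+'a.png');save(b,n+'b.png')
def crop(f,u0,v0,u1,v1): return cv2.resize(cv2.imread('pics/'+f)[v0:v1,u0:u1],(400,400))
cv2.imwrite('pics/'+n+'.png',np.hstack([crop(n+'a.png',220,120,420,320),crop(n+'b.png',220,130,400,310)]))
for s in(a,b):
    c=cloud(s);hsv=cv2.cvtColor(s["img"],cv2.COLOR_RGB2HSV)
    m=((hsv[...,0]>95)&(hsv[...,0]<130)&(hsv[...,1]>90)&(s["z_map"]>0)&(c[...,0]>.4)&(c[...,0]<.61)&(c[...,2]>.005)&(c[...,2]<.35)).astype(np.uint8)
    k,l,stt,_=cv2.connectedComponentsWithStats(m)
    for i in range(1,k):
        if stt[i,4]>80:
            q=c[l==i];print(stt[i],q.min(0).round(3),q.max(0).round(3))
delta([.5,-.3,.3],RG(-np.pi/2))
E
python3 look.py k1
```

```text
[366 180  15  26 317] [ 0.499 -0.406  0.005] [ 0.549 -0.353  0.101]
[339 201  16  30 399] [ 0.486 -0.2    0.006] [ 0.54  -0.148  0.102]
[264 233  29  30 539] [0.495 0.117 0.037] [0.587 0.169 0.14 ]
[270 156  23  18 191] [0.505 0.1   0.063] [0.592 0.155 0.138]
[312 249  12  32 191] [ 0.504 -0.418  0.007] [ 0.545 -0.371  0.102]
t 17.85 pos [ 0.4991 -0.3614  0.1347] q [ 1.13  1.09 -0.75  1.25  0.12  1.28  0.44] F [ 0.2 -0.1 -0.7] open 0.306
 shift(tool) [ 0.1447 -0.0056 -0.1006] turn [0.002 0.002 0.003]
```

View pics/k1.png

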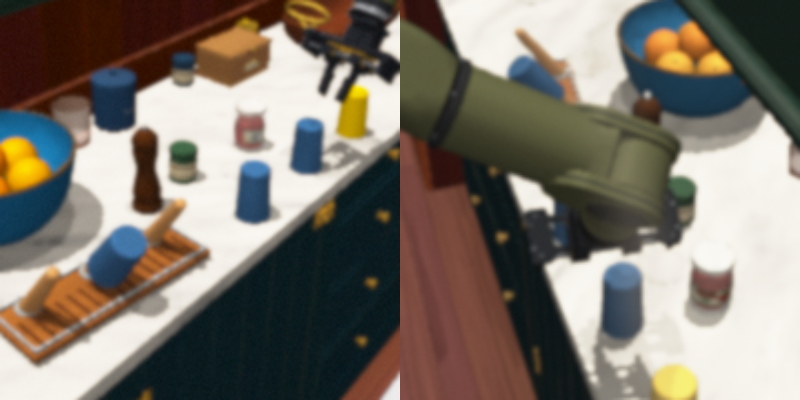

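Both cups are still standing: cup 1 at (253,190) and cup 2 at (308,145) in the left crop. I'll raise the arm, open the gripper and measure again.

Request:
{"method": "servo_tool", "body": {
  "translation": [
    [0.019,0,-0.027],
    [0.019,0,-0.027],
    [0.019,0,-0.027],
    [0.035,0,0.024],
    [0.035,0,0.024],
    [0,0,0]
  ],
  "turn": [
    [0,0,0],
    [0,0,0],
    [0,0,0],
    [0,0,0],
    [0,0,0],
    [0,0,0]
  ],
  "grip": 1.0
}}

```text
clock: 18.6
tool_pos: [0.5085, -0.2708, 0.2357]
eef_rot: [0.709, 0.638, 0.225, -0.2]
contact_force: [0.5, -0.7, 0.5]
opening: 0.957
finger_force: 0.0
```

```bash
cat > cup.py <<'E'
from ik import *
import sys
x,y=map(float,sys.argv[1:3])
w=optics.snapshot('wrist');c=cloud(w)
m=(w['z_map']>0)&(abs(c[...,2]-.1)<.008)&(np.hypot(c[...,0]-x,c[...,1]-y)<.045)
t=c[m];e=cv2.minEnclosingCircle((t[:,:2]*1000).astype(np.float32));print(len(t),e,t[:,2].mean())
G=np.array([e[0][0]/1000,e[0][1]/1000,.079]);R=RG(-np.pi/2)
print("pregrasp");delta(tcp(G,R)-R.apply([0,0,.13]),R)
E
python3 cup.py .5185 -.178
```

```text
1849 ((519.89697265625, -184.84547424316406), 27.963912963867188) 0.09987297934481917
pregrasp
t 18.65 pos [ 0.5084 -0.274   0.2349] q [ 1.09  0.91 -0.81  1.39  0.03  1.25  0.32] F [-0.4 -0.2  0.7] open 0.991
 shift(tool) [-0.0157  0.001   0.0683] turn [-0.0016  0.0017  0.0071]
```

Request:
{"method": "servo_tool", "body": {
  "translation": [
    [-0.005,0,0.02],
    [-0.005,0.001,0.024],
    [-0.0055,0,0.024],
    [0,0,0]
  ],
  "turn": [
    [0,0,0.003],
    [0,0,0.004],
    [0,0,0],
    [0,0,0]
  ]
}}

```text
clock: 19.15
tool_pos: [0.5115, -0.2509, 0.1682]
eef_rot: [0.714, 0.632, 0.223, -0.201]
contact_force: [-0.9, 0.5, 0.2]
opening: 0.999
finger_force: 0.0
```

```bash
python3 -c "
from ik import *
R=RG(-np.pi/2);G=np.array([.5199,-.1848,.079]);delta(tcp(G,R),R)"
```

```text
t 19.15 pos [ 0.5115 -0.2509  0.1682] q [ 1.06  0.97 -0.78  1.49  0.06  1.09  0.32] F [-0.9  0.5  0.2] open 0.999
 shift(tool) [0.0035 0.0008 0.1302] turn [-0.0014  0.0011 -0.0055]
```

Request:
{"method": "servo_tool", "body": {
  "translation": [
    [0.002,0,0.025],
    [0.0015,0,0.025],
    [0,0,0.025],
    [0,0,0.025],
    [0,0,0.02],
    [0,0,0.01],
    [0,0,0]
  ],
  "turn": [
    [0,0,-0.004],
    [0,0,0],
    [0,0,0],
    [0,0,0],
    [0,0,0],
    [0,0,0],
    [0,0,0]
  ]
}}

```text
clock: 20.02
tool_pos: [0.5225, -0.175, 0.0654]
eef_rot: [0.713, 0.634, 0.224, -0.198]
contact_force: [-0.1, 0.3, 0.3]
opening: 1.002
finger_force: 0.0
```

Request:
{"method": "servo_tool", "body": {
  "translation": [
    [0,0,0],
    [0,0,0],
    [0,0,0],
    [0,0,0],
    [0,0,0],
    [0,0,0],
    [0,0,0],
    [0,0,0]
  ],
  "turn": [
    [0,0,0],
    [0,0,0],
    [0,0,0],
    [0,0,0],
    [0,0,0],
    [0,0,0],
    [0,0,0],
    [0,0,0]
  ],
  "grip": 0.3,
  "grip_force": 30
}}

```text
clock: 21.02
tool_pos: [0.5241, -0.1759, 0.069]
eef_rot: [0.713, 0.634, 0.226, -0.197]
contact_force: [-6.2, -11.1, 30.0]
opening: 0.353
finger_force: 28.9
```

```bash
python3 -c "
from ik import *
st=r.get_state();R=Ro.from_quat(st['eef_rot']);print('up .2 in tool',R.inv().apply([0,0,.2]))
delta(st['tool_pos'],RG(-np.pi/2));print(st['finger_force'],st['moment'])"
```

```text
up .2 in tool [ 0.11426169  0.001134   -0.16414317]
t 21.02 pos [ 0.5241 -0.1759  0.069 ] q [ 0.97  1.07 -0.75  1.66  0.1   0.79  0.27] F [ -6.2 -11.1  30. ] open 0.353
 shift(tool) [0. 0. 0.] turn [0.0066 0.0029 0.0005]
28.90866095200181 [1.27508172 0.68978168 0.5346424 ]
```

```bash
python3 look.py k2; python3 -c "
from ik import *
w=optics.snapshot('wrist');save(w,'w5.png');c=cloud(w);hsv=cv2.cvtColor(w['img'],cv2.COLOR_RGB2HSV)
st=r.get_state();print(st['opening'],st['finger_force'],st['contact_force'])
m=(w['z_map']>0)&(hsv[...,0]>95)&(hsv[...,0]<130)&(hsv[...,1]>90)&(np.hypot(c[...,0]-.52,c[...,1]+.185)<.06)
t=c[m];print(len(t),t.min(0),t.max(0));top=t[t[:,2]>t[:,2].max()-.03]
u,s,v=np.linalg.svd(top-top.mean(0),full_matrices=False);print(top.mean(0),v[2])
A=cv2.imread('pics/w5.png');B=cv2.resize(cv2.imread('pics/k2a.png')[170:250,300:380],(400,400));cv2.imwrite('pics/k3.png',np.hstack([A[:, 120:520],B]))"
```

```text
[366 190  14  16 179] [ 0.429 -0.382  0.007] [ 0.548 -0.196  0.169]
[338 199  16  32 413] [ 0.487 -0.199  0.006] [ 0.544 -0.146  0.105]
[264 233  29  30 535] [0.497 0.119 0.037] [0.586 0.169 0.141]
[291 218  14  21 253] [ 0.479 -0.275  0.006] [ 0.54  -0.19   0.151]
[312 249   9  32 151] [ 0.504 -0.417  0.007] [ 0.536 -0.369  0.101]
t 21.12 pos [ 0.5246 -0.1763  0.0701] q [ 0.97  1.07 -0.75  1.66  0.1   0.79  0.27] F [ -8.1 -13.1  36.2] open 0.309
 shift(tool) [ 0.0282 -0.008  -0.2606] turn [0.0076 0.0029 0.0005]
0.3022370584795554 23.773952299497978 [ -7.85470301 -12.93587367  33.67970544]
7722 [ 0.49679045 -0.21016469  0.02984721] [ 0.55009627 -0.15462573  0.10630172]
[ 0.52324991 -0.18285637  0.09935927] [ 0.01171086 -0.07115608  0.99739644]
```

View pics/k3.png

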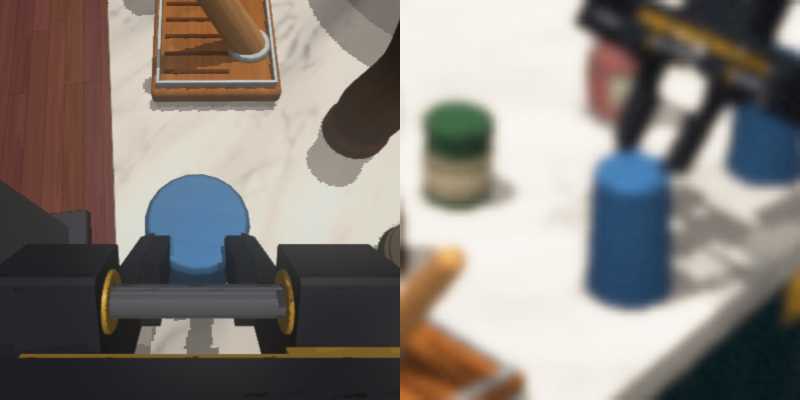

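```bash
python3 -c "
from ik import *
st=r.get_state();Q=Ro.from_quat(st['eef_rot'])
print(st['opening'],st['contact_force'])
for n in('wrist','scene','side'):
    w=optics.snapshot(n);c=cloud(w);v=Q.inv().apply((c-st['tool_pos']).reshape(-1,3)).reshape(c.shape)
    dark=(w['img'].max(-1)<75)&(w['z_map']>0)&(abs(v[...,0])<.02)&(abs(v[...,1])<.065)&(v[...,2]>-.08)&(v[...,2]<.03)
    t=v[dark];print(n,len(t))
    for lo in np.arange(-.08,.03,.01):
        s=t[(t[:,2]>=lo)&(t[:,2]<lo+.01)]
        for sg in(1,-1):
            ss=s[s[:,1]*sg>0]
            if len(ss)>3:print('  z %.2f'%lo,len(ss),'y',ss[:,1].min().round(3),ss[:,1].max().round(3),'x',ss[:,0].min().round(3),ss[:,0].max().round(3))
"
```

```text
0.3022370584795554 [ -7.85470301 -12.93587367  33.67970544]
wrist 3948
  z -0.08 523 y 0.013 0.029 x -0.009 0.011
  z -0.08 527 y -0.029 -0.013 x -0.009 0.011
  z -0.07 462 y 0.014 0.029 x -0.004 0.011
  z -0.07 463 y -0.029 -0.014 x -0.004 0.011
  z -0.06 456 y 0.013 0.028 x -0.008 0.011
  z -0.06 476 y -0.028 -0.013 x -0.008 0.011
  z -0.05 322 y 0.013 0.027 x -0.009 0.011
  z -0.05 306 y -0.027 -0.013 x -0.009 0.011
  z -0.04 170 y 0.0 0.024 x -0.018 0.01
  z -0.04 162 y -0.025 -0.0 x -0.019 0.01
  z -0.03 40 y 0.0 0.015 x -0.02 -0.014
  z -0.03 41 y -0.015 -0.0 x -0.02 -0.015
scene 107
  z -0.08 13 y 0.01 0.03 x -0.003 0.013
  z -0.08 12 y -0.032 -0.018 x 0.004 0.014
  z -0.07 17 y 0.01 0.028 x 0.002 0.013
  z -0.07 11 y -0.032 -0.019 x 0.005 0.014
  z -0.06 13 y 0.014 0.026 x -0.004 0.011
  z -0.06 10 y -0.032 -0.023 x -0.0 0.014
  z -0.05 14 y 0.009 0.024 x 0.0 0.011
  z -0.05 11 y -0.03 -0.018 x 0.003 0.014
  z -0.04 4 y -0.026 -0.021 x 0.001 0.01
side 14
  z -0.04 5 y 0.008 0.016 x -0.015 0.001
```

The finger ends sit about 37 mm behind the reported TCP and are resting on the cup's base. I'll back off gently and measure the finger ends against opening in free air.

Request:
{"method": "servo_tool", "body": {
  "translation": [
    [0,0,-0.003],
    [0,0,-0.005],
    [0,0,-0.01],
    [0,0,-0.03],
    [0,0,-0.04],
    [0,0,-0.04],
    [0,0,0]
  ],
  "turn": [
    [0,0,0],
    [0,0,0],
    [0,0,0],
    [0,0,0],
    [0,0,0],
    [0,0,0],
    [0,0,0]
  ]
}}

```text
clock: 22.2
tool_pos: [0.5148, -0.25, 0.1721]
eef_rot: [0.714, 0.633, 0.225, -0.195]
contact_force: [-0.2, 0.5, -0.7]
opening: 0.298
finger_force: 0.0
```

```bash
cat > fing.py <<'E'
from ik import *
st=r.get_state();Q=Ro.from_quat(st['eef_rot'])
print('open',st['opening'],'F',st['contact_force'].round(1),'q',st['q'].round(2))
for n in('wrist','scene'):
    w=optics.snapshot(n);c=cloud(w);v=Q.inv().apply((c-st['tool_pos']).reshape(-1,3)).reshape(c.shape)
    m=(w['z_map']>0)&(abs(v[...,0])<.02)&(abs(v[...,1])<.075)&(v[...,2]>-.08)&(v[...,2]<.03)
    t=v[m];print(n,len(t))
    for lo in np.arange(-.08,.03,.01):
        s=t[(t[:,2]>=lo)&(t[:,2]<lo+.01)]
        for sg in(1,-1):
            ss=s[s[:,1]*sg>0]
            if len(ss)>3:print('  z %.2f'%lo,len(ss),'y',ss[:,1].min().round(3),ss[:,1].max().round(3),'x',ss[:,0].min().round(3),ss[:,0].max().round(3),ss[:,2].max().round(3))
E
python3 fing.py;python3 cup.py .52 -.184
```

```text
open 0.29828639340980523 F [-0.2  0.5 -0.7] q [ 1.06  0.96 -0.79  1.49  0.06  1.09  0.31]
wrist 3813
  z -0.08 523 y 0.013 0.029 x -0.01 0.011 -0.07
  z -0.08 531 y -0.029 -0.013 x -0.011 0.011 -0.07
  z -0.07 479 y 0.014 0.029 x -0.004 0.011 -0.06
  z -0.07 474 y -0.029 -0.014 x -0.003 0.011 -0.06
  z -0.06 483 y 0.013 0.028 x -0.009 0.011 -0.05
  z -0.06 487 y -0.028 -0.013 x -0.009 0.011 -0.05
  z -0.05 314 y 0.013 0.027 x -0.009 0.011 -0.04
  z -0.05 318 y -0.027 -0.013 x -0.01 0.011 -0.04
  z -0.04 104 y 0.013 0.025 x -0.009 0.01 -0.035
  z -0.04 100 y -0.025 -0.013 x -0.009 0.011 -0.035
scene 185
  z -0.08 17 y 0.009 0.026 x -0.004 0.015 -0.07
  z -0.08 20 y -0.034 -0.019 x -0.009 0.015 -0.07
  z -0.07 19 y 0.009 0.025 x -0.007 0.016 -0.06
  z -0.07 21 y -0.034 -0.017 x -0.01 0.012 -0.06
  z -0.06 19 y 0.01 0.028 x -0.01 0.014 -0.05
  z -0.06 19 y -0.032 -0.014 x -0.008 0.011 -0.05
  z -0.05 18 y 0.007 0.025 x -0.009 0.013 -0.04
  z -0.05 19 y -0.032 -0.015 x -0.007 0.014 -0.04
  z -0.04 17 y 0.008 0.021 x -0.01 0.013 -0.031
  z -0.04 16 y -0.031 -0.016 x -0.008 0.015 -0.031
2863 ((521.3626708984375, -183.3882598876953), 28.125530242919922) 0.09984140653678947
pregrasp
t 22.35 pos [ 0.5126 -0.2461  0.1695] q [ 1.06  0.97 -0.79  1.5   0.06  1.09  0.31] F [-0.1  0.3 -0.3] open 0.296
 shift(tool) [-0.0001  0.0014 -0.0006] turn [-0.0002  0.0016  0.0003]
```

Request:
{"method": "servo_tool", "body": {
  "translation": [
    [0,0,0],
    [0,0,0],
    [0,0,0],
    [0,0,0],
    [0,0,0]
  ],
  "turn": [
    [0,0,0],
    [0,0,0],
    [0,0,0],
    [0,0,0],
    [0,0,0]
  ],
  "grip": 0.75
}}

```text
clock: 22.98
tool_pos: [0.5134, -0.2473, 0.1704]
eef_rot: [0.713, 0.634, 0.224, -0.198]
contact_force: [0.3, 0.4, 0.0]
opening: 0.749
finger_force: 0.0
```

```bash
python3 fing.py
```

```text
open 0.7489652912441964 F [0.3 0.4 0. ] q [ 1.06  0.97 -0.79  1.5   0.06  1.09  0.31]
wrist 4797
  z -0.08 636 y 0.033 0.05 x -0.011 0.011 -0.07
  z -0.08 645 y -0.05 -0.033 x -0.011 0.011 -0.07
  z -0.07 578 y 0.034 0.049 x -0.004 0.011 -0.06
  z -0.07 586 y -0.049 -0.033 x -0.004 0.011 -0.06
  z -0.06 608 y 0.033 0.048 x -0.009 0.011 -0.05
  z -0.06 596 y -0.048 -0.033 x -0.01 0.011 -0.05
  z -0.05 439 y 0.033 0.047 x -0.01 0.011 -0.04
  z -0.05 438 y -0.047 -0.033 x -0.01 0.011 -0.04
  z -0.04 138 y 0.033 0.045 x -0.01 0.01 -0.035
  z -0.04 133 y -0.045 -0.033 x -0.01 0.01 -0.035
scene 182
  z -0.08 20 y 0.031 0.049 x -0.009 0.011 -0.07
  z -0.08 21 y -0.054 -0.034 x -0.013 0.014 -0.07
  z -0.07 19 y 0.031 0.048 x -0.009 0.012 -0.06
  z -0.07 21 y -0.052 -0.034 x -0.01 0.011 -0.06
  z -0.06 18 y 0.03 0.047 x -0.01 0.015 -0.05
  z -0.06 20 y -0.052 -0.035 x -0.01 0.011 -0.05
  z -0.05 19 y 0.031 0.045 x -0.007 0.013 -0.041
  z -0.05 19 y -0.05 -0.036 x -0.012 0.011 -0.04
  z -0.04 12 y 0.03 0.041 x -0.011 0.017 -0.033
  z -0.04 13 y -0.051 -0.034 x -0.008 0.011 -0.034
```

Both cameras agree that the finger ends are 35 mm short of the reported TCP, so the true grasp point is 54 mm behind it. I'll correct the offset and replan.

```bash
sed -i 's/R.apply(\[0,0,.019\])/R.apply([0,0,.054])/' ik.py && python3 - <<'E'
from ik import *
st=r.get_state();Q=Ro.from_quat(st['eef_rot'])
w=optics.snapshot('scene');c=cloud(w);v=Q.inv().apply((c-st['tool_pos']).reshape(-1,3)).reshape(c.shape)
m=(w['z_map']>0)&(abs(v[...,0])<.08)&(abs(v[...,1])<.11)
for lo in np.arange(-.16,-.06,.01):
    s=v[m&(v[...,2]>=lo)&(v[...,2]<lo+.01)]
    if len(s)>3:print('z %.2f'%lo,len(s),s.min(0).round(3),s.max(0).round(3))
q=st["q"];R=RG(-np.pi/2)
for cup,nm in(((.5214,-.1834),"R"),((.5325,-.389),"L")):
    G=np.array([*cup,.079]);s=q
    for lab,p,RR in(("pre",tcp(G,R)-R.apply([0,0,.13]),R),("grasp",tcp(G,R),R),("lift",tcp(G,R)+[0,0,.2],R),
                 ("carry",hang(nm,.13)+[-.02,0,.1],RH),("prehang",hang(nm,.13),RH),("hang",hang(nm,0),RH)):
        s,m=seg(s,np.array(p),RR);print("  ",nm,lab,m,s.round(2))
G=np.array([.5214,-.1834,.079]);delta(tcp(G,R),R)
E
```

```text
z -0.16 64 [-0.019 -0.045 -0.16 ] [ 0.027  0.017 -0.15 ]
z -0.15 60 [-0.007 -0.093 -0.15 ] [ 0.033  0.078 -0.14 ]
z -0.14 202 [-0.028 -0.097 -0.14 ] [ 0.039  0.089 -0.13 ]
z -0.13 139 [-0.037 -0.094 -0.13 ] [ 0.038  0.089 -0.12 ]
z -0.12 150 [-0.035 -0.089 -0.12 ] [ 0.038  0.085 -0.11 ]
z -0.11 169 [-0.035 -0.089 -0.11 ] [ 0.037  0.085 -0.1  ]
z -0.10 73 [-0.027 -0.089 -0.1  ] [ 0.033  0.085 -0.09 ]
z -0.09 32 [-0.011 -0.054 -0.089] [ 0.013  0.05  -0.08 ]
z -0.08 41 [-0.01  -0.054 -0.08 ] [ 0.015  0.047 -0.07 ]
z -0.07 37 [-0.011 -0.052 -0.069] [ 0.014  0.049 -0.06 ]
   R pre 0.65 [ 1.04  0.99 -0.78  1.55  0.07  1.    0.3 ]
   R grasp 0.63 [ 0.93  1.12 -0.73  1.7   0.12  0.7   0.26]
   R lift 0.6 [ 0.99  0.84 -0.84  1.61 -0.01  1.03  0.19]
   R carry 0.33 [ 0.56  0.52 -1.11  1.99  0.57  0.98  0.62]
   R prehang 0.34 [ 0.43  0.68 -0.95  2.07  0.79  0.8   0.44]
   R hang 0.46 [ 0.34  0.9  -0.79  1.95  0.98  0.74  0.39]
   L pre 0.55 [ 1.08  1.18 -0.72  0.91  0.13  1.51  0.49]
   L grasp 0.57 [ 1.06  1.24 -0.71  1.17  0.16  1.2   0.45]
   L lift 0.59 [ 1.06  1.01 -0.76  1.08  0.07  1.47  0.37]
   L carry 0.45 [-0.04  0.63 -0.98  1.74  0.58  1.1   0.25]
   L prehang 0.47 [-0.09  0.76 -0.88  1.81  0.73  0.92  0.16]
   L hang 0.57 [-0.1   0.96 -0.77  1.7   0.87  0.85  0.19]
t 23.12 pos [ 0.5134 -0.2473  0.1705] q [ 1.06  0.97 -0.79  1.5   0.06  1.09  0.31] F [-0.2  0.1  0.2] open 0.751
 shift(tool) [0.0008 0.     0.1659] turn [0.0024 0.0029 0.0002]
```

Request:
{"method": "servo_tool", "body": {
  "translation": [
    [0,0,0],
    [0,0,0],
    [0.001,0,0.02],
    [0,0,0.025],
    [0,0,0.03],
    [0,0,0.03],
    [0,0,0.03],
    [0,0,0.02],
    [0,0,0.011],
    [0,0,0]
  ],
  "turn": [
    [0,0,0],
    [0.002,0.003,0],
    [0,0,0],
    [0,0,0],
    [0,0,0],
    [0,0,0],
    [0,0,0],
    [0,0,0],
    [0,0,0],
    [0,0,0]
  ],
  "grip": 1.0
}}

```text
clock: 24.38
tool_pos: [0.5245, -0.1515, 0.0348]
eef_rot: [0.712, 0.634, 0.225, -0.2]
contact_force: [0.4, -0.5, -0.5]
opening: 0.997
finger_force: 0.0
```

Request:
{"method": "servo_tool", "body": {
  "translation": [
    [0,0,0],
    [0,0,0],
    [0,0,0],
    [0,0,0],
    [0,0,0],
    [0,0,0]
  ],
  "turn": [
    [0,0,0],
    [0,0,0],
    [0,0,0],
    [0,0,0],
    [0,0,0],
    [0,0,0]
  ],
  "grip": 0.3,
  "grip_force": 25
}}

```text
clock: 25.12
tool_pos: [0.5249, -0.152, 0.0352]
eef_rot: [0.713, 0.634, 0.225, -0.2]
contact_force: [-0.1, -0.6, 2.4]
opening: 0.661
finger_force: 24.9
```

```bash
python3 -c "
from ik import *
R=RG(-np.pi/2);G=np.array([.5214,-.1834,.079]);delta(tcp(G,R),R)"
```

```text
t 25.12 pos [ 0.5249 -0.152   0.0352] q [ 0.93  1.11 -0.73  1.7   0.12  0.7   0.26] F [-0.1 -0.6  2.4] open 0.661
 shift(tool) [-0.0008  0.0002  0.    ] turn [ 0.0008 -0.0001  0.0002]
```

Opening 0.661 is 58 mm, so the grasp is solid. Now I lift with the correct sign, up being (+0.574, 0, −0.819) in the tool frame.

Request:
{"method": "servo_tool", "body": {
  "translation": [
    [0.006,0,-0.008],
    [0.011,0,-0.016],
    [0.02,0,-0.028],
    [0.02,0,-0.028],
    [0.02,0,-0.028],
    [0.02,0,-0.028],
    [0.02,0,-0.028],
    [0,0,0]
  ],
  "turn": [
    [0,0,0],
    [0,0,0],
    [0,0,0],
    [0,0,0],
    [0,0,0],
    [0,0,0],
    [0,0,0],
    [0,0,0]
  ]
}}

```text
clock: 26.12
tool_pos: [0.5262, -0.1498, 0.2397]
eef_rot: [0.712, 0.635, 0.226, -0.197]
contact_force: [0.3, 0.1, -2.6]
opening: 0.66
finger_force: 24.8
```

```bash
cat > carry.py <<'E'
from ik import *
import sys
nm=sys.argv[1];n=int(sys.argv[2])
st=r.get_state();Q=Ro.from_quat(st["eef_rot"]);p=hang(nm,.13)+[-.02,0,.08];rv=(Q.inv()*RH).as_rotvec()
delta(p,RH);print(p,"finger",st["finger_force"])
for k in range(n):
    Rk=Q*Ro.from_rotvec(rv*k/n);print((Rk.inv().apply((p-st["tool_pos"])/n)).round(4).tolist(),(rv/n).round(4).tolist())
E
python3 carry.py R 18
```

```text
t 26.12 pos [ 0.5262 -0.1498  0.2397] q [ 0.99  0.83 -0.85  1.61 -0.02  1.02  0.19] F [ 0.3  0.1 -2.6] open 0.66
 shift(tool) [ 0.1412 -0.1114  0.0837] turn [ 0.4812 -0.4726 -1.5151]
[0.43444081 0.02570144 0.251185  ] finger 24.759164407987555
[0.0078, -0.0062, 0.0047] [0.0267, -0.0263, -0.0842]
[0.0085, -0.0054, 0.0046] [0.0267, -0.0263, -0.0842]
[0.009, -0.0045, 0.0045] [0.0267, -0.0263, -0.0842]
[0.0094, -0.0036, 0.0044] [0.0267, -0.0263, -0.0842]
[0.0098, -0.0027, 0.0042] [0.0267, -0.0263, -0.0842]
[0.0101, -0.0018, 0.004] [0.0267, -0.0263, -0.0842]
[0.0103, -0.0008, 0.0038] [0.0267, -0.0263, -0.0842]
[0.0105, 0.0002, 0.0035] [0.0267, -0.0263, -0.0842]
[0.0105, 0.0012, 0.0032] [0.0267, -0.0263, -0.0842]
[0.0104, 0.0021, 0.0029] [0.0267, -0.0263, -0.0842]
[0.0103, 0.0031, 0.0025] [0.0267, -0.0263, -0.0842]
[0.01, 0.004, 0.0022] [0.0267, -0.0263, -0.0842]
[0.0097, 0.0049, 0.0018] [0.0267, -0.0263, -0.0842]
[0.0093, 0.0057, 0.0014] [0.0267, -0.0263, -0.0842]
[0.0088, 0.0065, 0.001] [0.0267, -0.0263, -0.0842]
[0.0083, 0.0073, 0.0006] [0.0267, -0.0263, -0.0842]
[0.0077, 0.0079, 0.0002] [0.0267, -0.0263, -0.0842]
[0.007, 0.0085, -0.0002] [0.0267, -0.0263, -0.0842]
```

Request:
{"method": "servo_tool", "body": {
  "translation": [
    [0.008,-0.006,0.0045],
    [0.0085,-0.0055,0.0045],
    [0.009,-0.0045,0.0045],
    [0.0095,-0.0035,0.0045],
    [0.01,-0.0025,0.004],
    [0.01,-0.002,0.004],
    [0.0105,-0.001,0.004],
    [0.0105,0,0.0035],
    [0.0105,0.001,0.003],
    [0.0105,0.002,0.003]
  ],
  "turn": [
    [0.0265,-0.0265,-0.084],
    [0.0265,-0.0265,-0.084],
    [0.0265,-0.0265,-0.084],
    [0.0265,-0.0265,-0.084],
    [0.0265,-0.0265,-0.084],
    [0.0265,-0.0265,-0.084],
    [0.0265,-0.0265,-0.084],
    [0.0265,-0.0265,-0.084],
    [0.0265,-0.0265,-0.084],
    [0.0265,-0.0265,-0.084]
  ]
}}

```text
clock: 27.38
tool_pos: [0.4731, -0.0518, 0.2437]
eef_rot: [0.382, 0.912, 0.11, -0.097]
contact_force: [-0.2, 0.9, -1.6]
opening: 0.657
finger_force: 24.8
```

Request:
{"method": "servo_tool", "body": {
  "translation": [
    [0.0105,0.003,0.0025],
    [0.01,0.004,0.002],
    [0.0095,0.005,0.002],
    [0.0095,0.0055,0.0015],
    [0.009,0.0065,0.001],
    [0.0085,0.007,0.0005],
    [0.0075,0.008,0],
    [0.007,0.0085,0],
    [0,0,0]
  ],
  "turn": [
    [0.0265,-0.0265,-0.084],
    [0.0265,-0.0265,-0.084],
    [0.0265,-0.0265,-0.084],
    [0.0265,-0.0265,-0.084],
    [0.0265,-0.0265,-0.084],
    [0.0265,-0.0265,-0.084],
    [0.0265,-0.0265,-0.084],
    [0.0265,-0.0265,-0.084],
    [0,0,0]
  ]
}}

```text
clock: 28.5
tool_pos: [0.4318, 0.027, 0.2492]
eef_rot: [0.059, 0.998, 0.001, -0.0]
contact_force: [0.6, -0.3, -1.5]
opening: 0.663
finger_force: 24.8
```

```bash
cat > pre.py <<'E'
from ik import *
import sys
nm=sys.argv[1];delta(hang(nm,.13),RH)
print("full insert (tool)",RH.inv().apply(-D*.13))
# refine: peg tip and held cup as seen by scene/side (blue cloud cone fit with fixed axis -D)
st=r.get_state();Q=Ro.from_quat(st["eef_rot"]);ax=Q.apply([-.574,0,.819])
g=st["tool_pos"]-Q.apply([0,0,.054]);base=g-ax*.021
for n in("scene","side"):
    s=optics.snapshot(n);c=cloud(s);hsv=cv2.cvtColor(s["img"],cv2.COLOR_RGB2HSV)
    v=c-base;a=v@ax;rad=np.linalg.norm(v-a[...,None]*ax,axis=-1)
    m=(s["z_map"]>0)&(hsv[...,0]>95)&(hsv[...,0]<130)&(hsv[...,1]>90)&(a>.03)&(a<.097)&(rad<.05)
    w=c[m]
    e1=np.cross(ax,[0,1,0]);e1/=np.linalg.norm(e1);e2=np.cross(ax,e1)
    f=lambda p:(lambda u,al:np.linalg.norm(u-al[:,None]*ax,axis=1)-(.028+.0045*al/.1))(w-base-p[0]*e1-p[1]*e2,(w-base)@ax)
    o=least_squares(f,[0,0],loss="soft_l1",f_scale=.0015);print(n,len(w),"cup lateral offset world",(o.x[0]*e1+o.x[1]*e2).round(4),np.abs(o.fun).mean().round(4), "mouth end a",np.percentile(((c-base)@ax)[(s["z_map"]>0)&(rad<.04)&(hsv[...,0]>95)&(hsv[...,0]<130)&(a<.12)&(a>.05)],98).round(4))
print("base",base,"ax",ax,"finger",st["finger_force"])
E
python3 pre.py R
```

```text
t 28.5 pos [0.4318 0.027  0.2492] q [ 0.53  0.54 -1.07  2.03  0.6   0.93  0.59] F [ 0.6 -0.3 -1.5] open 0.663
 shift(tool) [-0.0226  0.0013  0.078 ] turn [ 0.0011 -0.0005 -0.0003]
full insert (tool) [-7.46200000e-02 -9.21211499e-18  1.06470000e-01]
scene 265 cup lateral offset world [-0.0022  0.0005 -0.0015] 0.0014 mouth end a 0.0998
side 219 cup lateral offset world [-0.0004 -0.0021 -0.0001] 0.0024 mouth end a 0.0987
base [0.4198994  0.02832096 0.32043935] ax [ 0.56974103 -0.06620457 -0.81929794] finger 24.76771877677038
```

Request:
{"method": "servo_tool", "body": {
  "translation": [
    [-0.004,0,0.014],
    [-0.0045,0.0013,0.016],
    [-0.0045,0,0.016],
    [-0.005,0,0.016],
    [-0.0046,0,0.016],
    [0,0,0]
  ],
  "turn": [
    [0.001,0,0],
    [0,0,0],
    [0,0,0],
    [0,0,0],
    [0,0,0],
    [0,0,0]
  ]
}}

```text
clock: 29.35
tool_pos: [0.4545, 0.024, 0.1694]
eef_rot: [0.061, 0.998, 0.0, -0.002]
contact_force: [0.1, 0.1, -1.7]
opening: 0.663
finger_force: 24.8
```

```bash
python3 -c "
from ik import *
delta(hang('R',.13),RH);delta(hang('R',.03),RH)"
```

```text
t 29.35 pos [0.4545 0.024  0.1694] q [ 0.42  0.68 -0.93  2.07  0.78  0.79  0.45] F [ 0.1  0.1 -1.7] open 0.663
 shift(tool) [ 0.0003  0.0017 -0.0018] turn [ 0.0002 -0.0041 -0.0053]
t 29.35 pos [0.4545 0.024  0.1694] q [ 0.42  0.68 -0.93  2.07  0.78  0.79  0.45] F [ 0.1  0.1 -1.7] open 0.663
 shift(tool) [-0.0575  0.002   0.0798] turn [ 0.0002 -0.0041 -0.0053]
```

Request:
{"method": "servo_tool", "body": {
  "translation": [
    [-0.007,0.0005,0.01],
    [-0.007,0.0005,0.01],
    [-0.007,0,0.01],
    [-0.007,0,0.01],
    [-0.0075,0,0.01],
    [-0.0075,0,0.01],
    [-0.0075,0,0.01],
    [-0.007,0,0.01],
    [0,0,0]
  ],
  "turn": [
    [0,-0.002,-0.003],
    [0,0,0],
    [0,0,0],
    [0,0,0],
    [0,0,0],
    [0,0,0],
    [0,0,0],
    [0,0,0],
    [0,0,0]
  ]
}}

```text
clock: 30.48
tool_pos: [0.5124, 0.0182, 0.09]
eef_rot: [0.06, 0.998, 0.0, -0.0]
contact_force: [-0.2, 0.5, -2.1]
opening: 0.658
finger_force: 24.8
```

```bash
python3 -c "
from ik import *
delta(hang('R',.0),RH)"
```

```text
t 30.48 pos [0.5124 0.0182 0.09  ] q [ 0.35  0.85 -0.81  1.98  0.94  0.74  0.4 ] F [-0.2  0.5 -2.1] open 0.658
 shift(tool) [-0.0162  0.0007  0.0253] turn [ 0.0006 -0.0004 -0.0028]
```

Request:
{"method": "servo_tool", "body": {
  "translation": [
    [-0.004,0.0005,0.006],
    [-0.004,0,0.006],
    [-0.0035,0,0.006],
    [-0.0015,0,0.002],
    [-0.001,0,0.0015],
    [0,0,0]
  ],
  "turn": [
    [0,0,0],
    [0,0,0],
    [0,0,0],
    [0,0,0],
    [0,0,0],
    [0,0,0]
  ]
}}

```text
clock: 31.22
tool_pos: [0.5263, 0.0172, 0.0694]
eef_rot: [0.06, 0.998, 0.0, 0.0]
contact_force: [0.4, 0.3, -2.2]
opening: 0.661
finger_force: 24.8
```

Request:
{"method": "servo_tool", "body": {
  "translation": [
    [-0.001,0,0.0015],
    [-0.001,0,0.0015],
    [0,0,0]
  ],
  "turn": [
    [0,0,0],
    [0,0,0],
    [0,0,0]
  ]
}}

```text
clock: 31.6
tool_pos: [0.5283, 0.0169, 0.0663]
eef_rot: [0.06, 0.998, 0.0, 0.0]
contact_force: [-0.3, -0.7, -2.2]
opening: 0.662
finger_force: 24.8
```

Request:
{"method": "servo_tool", "body": {
  "translation": [
    [-0.001,0,0.0015],
    [0,0,0]
  ],
  "turn": [
    [0,0,0],
    [0,0,0]
  ]
}}

```text
clock: 31.85
tool_pos: [0.5288, 0.017, 0.0652]
eef_rot: [0.059, 0.998, 0.0, 0.0]
contact_force: [-2.4, -0.2, 3.2]
opening: 0.663
finger_force: 24.9
```

Request:
{"method": "servo_tool", "body": {
  "translation": [
    [-0.001,0,0.0015],
    [0,0,0]
  ],
  "turn": [
    [0,0,0],
    [0,0,0]
  ]
}}

```text
clock: 32.1
tool_pos: [0.5287, 0.017, 0.0647]
eef_rot: [0.059, 0.998, -0.0, -0.0]
contact_force: [-7.3, -0.6, 16.1]
opening: 0.658
finger_force: 25.2
```

Request:
{"method": "servo_tool", "body": {
  "translation": [
    [-0.0006,0,0.0008],
    [0,0,0]
  ],
  "turn": [
    [0,0,0],
    [0,0,0]
  ]
}}

```text
clock: 32.35
tool_pos: [0.5286, 0.0171, 0.0645]
eef_rot: [0.059, 0.998, -0.001, -0.001]
contact_force: [-10.8, -1.4, 22.9]
opening: 0.663
finger_force: 25.4
```

Contact came where predicted (23 N). I'll ease back, open the gripper, pause and withdraw straight up.

Request:
{"method": "servo_tool", "body": {
  "translation": [
    [0.001,0,-0.0012],
    [0,0,0]
  ],
  "turn": [
    [0,0,0],
    [0,0,0]
  ]
}}

```text
clock: 32.6
tool_pos: [0.5287, 0.0171, 0.0648]
eef_rot: [0.059, 0.998, 0.0, -0.0]
contact_force: [-6.3, -1.1, 10.9]
opening: 0.658
finger_force: 25.1
```

Request:
{"method": "servo_tool", "body": {
  "translation": [
    [0,0,0],
    [0,0,0],
    [0,0,0],
    [0,0,0],
    [0,0,-0.01],
    [0,0,-0.025],
    [0,0,-0.04],
    [0,0,-0.05],
    [0,0,-0.05],
    [0,0,0]
  ],
  "turn": [
    [0,0,0],
    [0,0,0],
    [0,0,0],
    [0,0,0],
    [0,0,0],
    [0,0,0],
    [0,0,0],
    [0,0,0],
    [0,0,0],
    [0,0,0]
  ],
  "grip": 0.95
}}

```text
clock: 33.85
tool_pos: [0.532, 0.0181, 0.243]
eef_rot: [0.06, 0.998, 0.001, 0.004]
contact_force: [0.6, 0.3, 0.0]
opening: 0.95
finger_force: 0.0
```

```bash
cat > chk.py <<'E'
from ik import *
for n in("scene","side"):
    s=optics.snapshot(n);save(s,"z"+n+".png");c=cloud(s);hsv=cv2.cvtColor(s["img"],cv2.COLOR_RGB2HSV)
    m=((hsv[...,0]>95)&(hsv[...,0]<130)&(hsv[...,1]>90)&(s["z_map"]>0)&(c[...,0]>.4)&(c[...,0]<.63)&(c[...,2]>.005)&(c[...,2]<.35)&(c[...,1]<.4)).astype(np.uint8)
    k,l,stt,_=cv2.connectedComponentsWithStats(m)
    for i in range(1,k):
        if stt[i,4]>80:
            q=c[l==i];print(n,stt[i],q.min(0).round(3),q.max(0).round(3))
st=r.get_state();R=RG(-np.pi/2);p=tcp([.5325,-.389,.079],R)-R.apply([0,0,.15])
delta(p,R)
E
python3 chk.py
```

```text
scene [366 180  15  26 316] [ 0.499 -0.405  0.007] [ 0.551 -0.351  0.101]
scene [ 265  214   54   49 1039] [0.493 0.001 0.038] [0.585 0.17  0.145]
side [270 156  28  40 559] [ 0.496 -0.023  0.044] [0.587 0.153 0.144]
t 33.95 pos [0.5296 0.0164 0.2391] q [ 0.46  0.67 -0.99  1.79  0.65  1.05  0.67] F [-0.5 -0.5  0. ] open 0.949
 shift(tool) [-0.0512 -0.4572  0.0815] turn [-0.4768  0.4798  1.5154]
```

Cup 1 hangs at the same height as the hung cup, with its top at about 0.145 m. On to cup 2.

```bash
python3 - <<'E'
from ik import *
R=RG(-np.pi/2);p=tcp([.5325,-.389,.079],R)-R.apply([0,0,.15])+[0,0,.05]
st=r.get_state();Q=Ro.from_quat(st["eef_rot"]);rv=(Q.inv()*R).as_rotvec();n=16
print(seg(st["q"],p,R),p)
for k in range(n):
    Rk=Q*Ro.from_rotvec(rv*k/n);print(Rk.inv().apply((p-st["tool_pos"])/n).round(4).tolist(),(rv/n).round(4).tolist())
E
```

```text
(array([ 1.07135207,  1.12991278, -0.73613899,  0.81542636,  0.11808474,
        1.64673429,  0.46696016]), np.float64(0.41)) [ 0.52607448 -0.44369782  0.20763118]
[-0.0032, -0.0286, 0.002] [-0.0298, 0.03, 0.0947]
[-0.0059, -0.0282, 0.001] [-0.0298, 0.03, 0.0947]
[-0.0086, -0.0275, -0.0001] [-0.0298, 0.03, 0.0947]
[-0.0111, -0.0266, -0.0012] [-0.0298, 0.03, 0.0947]
[-0.0135, -0.0253, -0.0023] [-0.0298, 0.03, 0.0947]
[-0.0158, -0.0239, -0.0035] [-0.0298, 0.03, 0.0947]
[-0.0178, -0.0221, -0.0047] [-0.0298, 0.03, 0.0947]
[-0.0197, -0.0202, -0.0059] [-0.0298, 0.03, 0.0947]
[-0.0213, -0.0181, -0.0071] [-0.0298, 0.03, 0.0947]
[-0.0227, -0.0158, -0.0082] [-0.0298, 0.03, 0.0947]
[-0.0238, -0.0133, -0.0094] [-0.0298, 0.03, 0.0947]
[-0.0246, -0.0107, -0.0104] [-0.0298, 0.03, 0.0947]
[-0.0252, -0.008, -0.0115] [-0.0298, 0.03, 0.0947]
[-0.0255, -0.0053, -0.0124] [-0.0298, 0.03, 0.0947]
[-0.0255, -0.0025, -0.0133] [-0.0298, 0.03, 0.0947]
[-0.0251, 0.0004, -0.0141] [-0.0298, 0.03, 0.0947]
```

Request:
{"method": "servo_tool", "body": {
  "translation": [
    [-0.003,-0.0285,0.002],
    [-0.006,-0.028,0.001],
    [-0.0085,-0.0275,0],
    [-0.011,-0.0265,-0.001],
    [-0.0135,-0.0255,-0.0025],
    [-0.016,-0.024,-0.0035],
    [-0.018,-0.022,-0.0045],
    [-0.0195,-0.02,-0.006],
    [-0.0215,-0.018,-0.007],
    [-0.0225,-0.016,-0.008]
  ],
  "turn": [
    [-0.03,0.03,0.0945],
    [-0.03,0.03,0.0945],
    [-0.03,0.03,0.0945],
    [-0.03,0.03,0.0945],
    [-0.03,0.03,0.0945],
    [-0.03,0.03,0.0945],
    [-0.03,0.03,0.0945],
    [-0.03,0.03,0.0945],
    [-0.03,0.03,0.0945],
    [-0.03,0.03,0.0945]
  ],
  "grip": 1.0
}}

```text
clock: 35.2
tool_pos: [0.5264, -0.2711, 0.2163]
eef_rot: [0.504, 0.839, 0.152, -0.137]
contact_force: [0.5, 0.5, 0.1]
opening: 0.999
finger_force: 0.0
```

Request:
{"method": "servo_tool", "body": {
  "translation": [
    [-0.024,-0.0135,-0.0095],
    [-0.0245,-0.0105,-0.0105],
    [-0.025,-0.008,-0.0115],
    [-0.0255,-0.0055,-0.0125],
    [-0.0255,-0.0025,-0.0135],
    [-0.025,0,-0.014],
    [0,0,0]
  ],
  "turn": [
    [-0.03,0.03,0.0945],
    [-0.03,0.03,0.0945],
    [-0.03,0.03,0.0945],
    [-0.03,0.03,0.0945],
    [-0.03,0.03,0.0945],
    [-0.03,0.03,0.0945],
    [0,0,0]
  ]
}}

```text
clock: 36.08
tool_pos: [0.5237, -0.4456, 0.2025]
eef_rot: [0.713, 0.632, 0.225, -0.202]
contact_force: [0.1, 0.3, -0.3]
opening: 1.002
finger_force: 0.0
```

```bash
python3 cup.py .532 -.389
```

```text
2417 ((531.7225952148438, -390.0423889160156), 28.023780822753906) 0.09987208268430944
pregrasp
t 36.12 pos [ 0.5249 -0.4431  0.2039] q [ 1.07  1.13 -0.72  0.82  0.11  1.64  0.48] F [-0.5  0.1 -0.7] open 1.0
 shift(tool) [-0.0281  0.0006  0.0569] turn [-0.0019 -0.0045  0.0009]
```

Request:
{"method": "servo_tool", "body": {
  "translation": [
    [-0.01,0,0.015],
    [-0.01,0.0005,0.02],
    [-0.008,0,0.022],
    [0,0,0.025],
    [0,0,0.03],
    [0,0,0.03],
    [0,0,0.025],
    [0,0,0.014],
    [0,0,0.006],
    [0,0,0]
  ],
  "turn": [
    [-0.002,-0.004,0],
    [0,0,0],
    [0,0,0],
    [0,0,0],
    [0,0,0],
    [0,0,0],
    [0,0,0],
    [0,0,0],
    [0,0,0],
    [0,0,0]
  ]
}}

```text
clock: 37.38
tool_pos: [0.5371, -0.3594, 0.0375]
eef_rot: [0.712, 0.635, 0.225, -0.198]
contact_force: [-0.1, -0.4, 0.1]
opening: 0.997
finger_force: 0.0
```

Request:
{"method": "servo_tool", "body": {
  "translation": [
    [0,0,0],
    [0,0,0],
    [0,0,0],
    [0,0,0],
    [0,0,0]
  ],
  "turn": [
    [0,0,0],
    [0,0,0],
    [0,0,0],
    [0,0,0],
    [0,0,0]
  ],
  "grip": 0.3,
  "grip_force": 25
}}

```text
clock: 38.0
tool_pos: [0.537, -0.3596, 0.0375]
eef_rot: [0.712, 0.635, 0.226, -0.198]
contact_force: [0.0, -0.8, 0.9]
opening: 0.682
finger_force: 24.8
```

```bash
python3 -c "
from ik import *
R=RG(-np.pi/2);G=np.array([.5317,-.3900,.079]);delta(tcp(G,R),R);print(r.get_state()['finger_force'])"
```

```text
t 38.0 pos [ 0.537  -0.3596  0.0375] q [ 1.06  1.23 -0.71  1.17  0.16  1.2   0.46] F [ 0.  -0.8  0.9] open 0.682
 shift(tool) [-0.0014 -0.0017  0.0023] turn [0.0028 0.0011 0.0032]
24.781071244251507
```

Request:
{"method": "servo_tool", "body": {
  "translation": [
    [0.006,0,-0.008],
    [0.011,0,-0.016],
    [0.02,0,-0.028],
    [0.02,0,-0.028],
    [0.02,0,-0.028],
    [0.02,0,-0.028],
    [0.02,0,-0.028],
    [0,0,0]
  ],
  "turn": [
    [0,0,0],
    [0,0,0],
    [0,0,0],
    [0,0,0],
    [0,0,0],
    [0,0,0],
    [0,0,0],
    [0,0,0]
  ]
}}

```text
clock: 39.0
tool_pos: [0.5381, -0.3577, 0.2428]
eef_rot: [0.712, 0.636, 0.226, -0.195]
contact_force: [0.2, -0.3, -0.5]
opening: 0.674
finger_force: 24.7
```

```bash
sed -i 's/hang(nm,.13)+\[-.02,0,.08\]/hang(nm,.13)+[-.02,0,.10]/' carry.py && python3 carry.py L 20
```

```text
t 39.0 pos [ 0.5381 -0.3577  0.2428] q [ 1.06  1.   -0.76  1.08  0.06  1.47  0.38] F [ 0.2 -0.3 -0.5] open 0.674
 shift(tool) [ 0.5171 -0.1487  0.3227] turn [ 0.4825 -0.4677 -1.5139]
[0.46044081 0.26420144 0.271185  ] finger 24.72774800080515
[0.0259, -0.0074, 0.0161] [0.0241, -0.0234, -0.0757]
[0.0267, -0.0051, 0.0157] [0.0241, -0.0234, -0.0757]
[0.0274, -0.0026, 0.0151] [0.0241, -0.0234, -0.0757]
[0.0278, -0.0002, 0.0145] [0.0241, -0.0234, -0.0757]
[0.0281, 0.0023, 0.0138] [0.0241, -0.0234, -0.0757]
[0.0281, 0.0047, 0.0131] [0.0241, -0.0234, -0.0757]
[0.028, 0.0071, 0.0123] [0.0241, -0.0234, -0.0757]
[0.0276, 0.0095, 0.0114] [0.0241, -0.0234, -0.0757]
[0.0271, 0.0119, 0.0106] [0.0241, -0.0234, -0.0757]
[0.0263, 0.0141, 0.0096] [0.0241, -0.0234, -0.0757]
[0.0254, 0.0163, 0.0086] [0.0241, -0.0234, -0.0757]
[0.0242, 0.0184, 0.0076] [0.0241, -0.0234, -0.0757]
[0.0229, 0.0203, 0.0066] [0.0241, -0.0234, -0.0757]
[0.0215, 0.0222, 0.0056] [0.0241, -0.0234, -0.0757]
[0.0199, 0.0239, 0.0046] [0.0241, -0.0234, -0.0757]
[0.0181, 0.0254, 0.0035] [0.0241, -0.0234, -0.0757]
[0.0162, 0.0268, 0.0025] [0.0241, -0.0234, -0.0757]
[0.0141, 0.028, 0.0015] [0.0241, -0.0234, -0.0757]
[0.012, 0.029, 0.0005] [0.0241, -0.0234, -0.0757]
[0.0098, 0.0298, -0.0005] [0.0241, -0.0234, -0.0757]
```

Request:
{"method": "servo_tool", "body": {
  "translation": [
    [0.026,-0.0075,0.016],
    [0.0265,-0.005,0.0155],
    [0.0275,-0.0025,0.015],
    [0.028,0,0.0145],
    [0.028,0.0025,0.014],
    [0.028,0.0045,0.013],
    [0.028,0.007,0.0125],
    [0.0275,0.0095,0.0115],
    [0.027,0.012,0.0105],
    [0.0265,0.014,0.0095]
  ],
  "turn": [
    [0.024,-0.0235,-0.0755],
    [0.024,-0.0235,-0.0755],
    [0.024,-0.0235,-0.0755],
    [0.024,-0.0235,-0.0755],
    [0.024,-0.0235,-0.0755],
    [0.024,-0.0235,-0.0755],
    [0.024,-0.0235,-0.0755],
    [0.024,-0.0235,-0.0755],
    [0.024,-0.0235,-0.0755],
    [0.024,-0.0235,-0.0755]
  ]
}}

```text
clock: 40.25
tool_pos: [0.497, -0.0458, 0.2537]
eef_rot: [0.421, 0.892, 0.123, -0.11]
contact_force: [-0.1, 0.2, -2.4]
opening: 0.678
finger_force: 24.7
```

Request:
{"method": "servo_tool", "body": {
  "translation": [
    [0.0255,0.0165,0.0085],
    [0.024,0.0185,0.0075],
    [0.023,0.0205,0.0065],
    [0.0215,0.022,0.0055],
    [0.02,0.024,0.0045],
    [0.018,0.0255,0.0035],
    [0.016,0.027,0.0025],
    [0.014,0.028,0.0015],
    [0.012,0.029,0.0005],
    [0.01,0.03,-0.0005]
  ],
  "turn": [
    [0.024,-0.0235,-0.0755],
    [0.024,-0.0235,-0.0755],
    [0.024,-0.0235,-0.0755],
    [0.024,-0.0235,-0.0755],
    [0.024,-0.0235,-0.0755],
    [0.024,-0.0235,-0.0755],
    [0.024,-0.0235,-0.0755],
    [0.024,-0.0235,-0.0755],
    [0.024,-0.0235,-0.0755],
    [0.024,-0.0235,-0.0755]
  ]
}}

```text
clock: 41.5
tool_pos: [0.4601, 0.2654, 0.2695]
eef_rot: [0.059, 0.998, 0.0, -0.003]
contact_force: [0.4, 0.0, -1.6]
opening: 0.674
finger_force: 24.7
```

```bash
python3 pre.py L
```

```text
t 41.5 pos [0.4601 0.2654 0.2695] q [-0.04  0.63 -0.96  1.74  0.57  1.09  0.26] F [ 0.4  0.  -1.6] open 0.674
 shift(tool) [-0.0209  0.0012  0.0983] turn [ 0.0006 -0.0052 -0.0017]
full insert (tool) [-7.46200000e-02 -9.21211499e-18  1.06470000e-01]
scene 316 cup lateral offset world [-0.0029  0.0004 -0.002 ] 0.0009 mouth end a 0.102
side 179 cup lateral offset world [-0.0029  0.0059 -0.0024] 0.003 mouth end a 0.0979
base [0.44844909 0.26674433 0.34080127] ax [ 0.56582456 -0.06691143 -0.82195038] finger 24.74236138677952
```

Request:
{"method": "servo_tool", "body": {
  "translation": [
    [-0.0035,0,0.015],
    [-0.0035,0.0012,0.0165],
    [-0.0035,0,0.0165],
    [-0.0035,0,0.0165],
    [-0.003,0,0.0165],
    [-0.002,0,0.0165],
    [0,0,0]
  ],
  "turn": [
    [0,-0.005,-0.002],
    [0,0,0],
    [0,0,0],
    [0,0,0],
    [0,0,0],
    [0,0,0],
    [0,0,0]
  ]
}}

```text
clock: 42.48
tool_pos: [0.4793, 0.2636, 0.1713]
eef_rot: [0.06, 0.998, 0.001, -0.001]
contact_force: [0.2, -0.3, -0.3]
opening: 0.675
finger_force: 24.7
```

```bash
python3 -c "
from ik import *
delta(hang('L',.13),RH);delta(hang('L',.03),RH)"
```

```text
t 42.48 pos [0.4793 0.2636 0.1713] q [-0.09  0.76 -0.86  1.82  0.72  0.91  0.17] F [ 0.2 -0.3 -0.3] open 0.675
 shift(tool) [-0.001   0.0007  0.0001] turn [ 0.001  -0.0017 -0.0024]
t 42.48 pos [0.4793 0.2636 0.1713] q [-0.09  0.76 -0.86  1.82  0.72  0.91  0.17] F [ 0.2 -0.3 -0.3] open 0.675
 shift(tool) [-0.0586  0.0008  0.0819] turn [ 0.001  -0.0017 -0.0024]
```

Request:
{"method": "servo_tool", "body": {
  "translation": [
    [-0.008,0.0005,0.01],
    [-0.008,0,0.01],
    [-0.007,0,0.01],
    [-0.007,0,0.01],
    [-0.007,0,0.01],
    [-0.007,0,0.01],
    [-0.007,0,0.01],
    [-0.007,0,0.01],
    [0,0,0]
  ],
  "turn": [
    [0,-0.002,-0.002],
    [0,0,0],
    [0,0,0],
    [0,0,0],
    [0,0,0],
    [0,0,0],
    [0,0,0],
    [0,0,0],
    [0,0,0]
  ]
}}

```text
clock: 43.6
tool_pos: [0.5379, 0.2575, 0.0919]
eef_rot: [0.059, 0.998, 0.001, 0.001]
contact_force: [0.1, -0.0, -1.9]
opening: 0.682
finger_force: 24.7
```

Request:
{"method": "servo_tool", "body": {
  "translation": [
    [-0.004,0,0.006],
    [-0.004,0,0.006],
    [-0.0025,0,0.004],
    [0,0,0]
  ],
  "turn": [
    [0,0,0],
    [0,0,0],
    [0,0,0],
    [0,0,0]
  ]
}}

```text
clock: 44.1
tool_pos: [0.5482, 0.2568, 0.0766]
eef_rot: [0.059, 0.998, 0.001, 0.001]
contact_force: [-0.6, -0.3, -1.8]
opening: 0.678
finger_force: 24.7
```

```bash
python3 -c "
from ik import *
delta(hang('L',.0),RH)"
```

```text
t 44.1 pos [0.5482 0.2568 0.0766] q [-0.1   0.94 -0.77  1.72  0.84  0.85  0.2 ] F [-0.6 -0.3 -1.8] open 0.678
 shift(tool) [-0.0064 -0.0006  0.0118] turn [ 0.0024  0.0019 -0.0008]
```

Nominally 13 mm remain, or about 11 mm allowing for the grasp offset. I'll go on in small steps and watch the force.

Request:
{"method": "servo_tool", "body": {
  "translation": [
    [-0.002,0,0.003],
    [-0.001,0,0.0025],
    [0,0,0]
  ],
  "turn": [
    [0,0,0],
    [0,0,0],
    [0,0,0]
  ]
}}

```text
clock: 44.48
tool_pos: [0.5512, 0.2565, 0.0712]
eef_rot: [0.059, 0.998, 0.001, 0.001]
contact_force: [-0.1, 0.1, -2.1]
opening: 0.679
finger_force: 24.7
```

Request:
{"method": "servo_tool", "body": {
  "translation": [
    [-0.001,0,0.0015],
    [0,0,0]
  ],
  "turn": [
    [0,0,0],
    [0,0,0]
  ]
}}

```text
clock: 44.72
tool_pos: [0.5522, 0.2565, 0.0699]
eef_rot: [0.059, 0.998, 0.001, 0.001]
contact_force: [0.0, 0.0, -1.5]
opening: 0.68
finger_force: 24.7
```

Request:
{"method": "servo_tool", "body": {
  "translation": [
    [-0.001,0,0.0015],
    [0,0,0]
  ],
  "turn": [
    [0,0,0],
    [0,0,0]
  ]
}}

```text
clock: 44.98
tool_pos: [0.5533, 0.2563, 0.0683]
eef_rot: [0.059, 0.998, 0.001, 0.001]
contact_force: [0.2, 0.4, -1.5]
opening: 0.677
finger_force: 24.7
```

Request:
{"method": "servo_tool", "body": {
  "translation": [
    [-0.001,0,0.0015],
    [0,0,0]
  ],
  "turn": [
    [0,0,0],
    [0,0,0]
  ]
}}

```text
clock: 45.22
tool_pos: [0.5541, 0.2565, 0.0671]
eef_rot: [0.059, 0.998, 0.001, 0.001]
contact_force: [-1.2, -0.1, -0.5]
opening: 0.674
finger_force: 24.8
```

Contact is beginning.

Request:
{"method": "servo_tool", "body": {
  "translation": [
    [-0.001,0,0.0014],
    [0,0,0]
  ],
  "turn": [
    [0,0,0],
    [0,0,0]
  ]
}}

```text
clock: 45.48
tool_pos: [0.554, 0.2566, 0.0667]
eef_rot: [0.058, 0.998, 0.001, 0.001]
contact_force: [-5.1, -1.7, 8.3]
opening: 0.677
finger_force: 25.0
```

Request:
{"method": "servo_tool", "body": {
  "translation": [
    [0,0,0],
    [0,0,0],
    [0,0,0],
    [0,0,0],
    [0,0,-0.01],
    [0,0,-0.025],
    [0,0,-0.04],
    [0,0,-0.05],
    [0,0,-0.05],
    [0,0,0]
  ],
  "turn": [
    [0,0,0],
    [0,0,0],
    [0,0,0],
    [0,0,0],
    [0,0,0],
    [0,0,0],
    [0,0,0],
    [0,0,0],
    [0,0,0],
    [0,0,0]
  ],
  "grip": 0.95
}}

```text
clock: 46.72
tool_pos: [0.5563, 0.2582, 0.2456]
eef_rot: [0.059, 0.998, 0.004, 0.005]
contact_force: [0.5, 0.1, -0.9]
opening: 0.95
finger_force: 0.0
```

Request:
{"method": "servo_tool", "body": {
  "translation": [
    [0.02,0,-0.03],
    [0.02,0,-0.02],
    [0,0,0],
    [0,0,0]
  ],
  "turn": [
    [0,0,0],
    [0,0,0],
    [0,0,0],
    [0,0,0]
  ]
}}

```text
clock: 47.22
tool_pos: [0.5154, 0.2592, 0.2892]
eef_rot: [0.059, 0.998, 0.0, 0.001]
contact_force: [0.0, -0.5, -0.2]
opening: 0.947
finger_force: 0.0
```

```bash
python3 chk.py && python3 -c "
import cv2,numpy as np
f=lambda n,u,v,w,h:cv2.resize(cv2.imread('pics/'+n)[v:v+h,u:u+w],(400,400))
cv2.imwrite('pics/fin.png',np.hstack([f('zscene.png',200,170,150,150),f('zside.png',230,110,130,130)]))"
```

```text
scene [ 265  214   54   49 1038] [0.491 0.    0.038] [0.586 0.17  0.144]
scene [230 247  27  36 629] [0.517 0.237 0.038] [0.599 0.288 0.147]
side [268 140  30  56 790] [ 0.498 -0.022  0.046] [0.604 0.271 0.145]
t 47.33 pos [0.5154 0.2593 0.289 ] q [-0.03  0.66 -0.95  1.58  0.57  1.19  0.37] F [-0.1 -0.  -1.2] open 0.955
 shift(tool) [-0.0938 -0.6969  0.1306] turn [-0.4764  0.4787  1.5161]
```

View pics/fin.png

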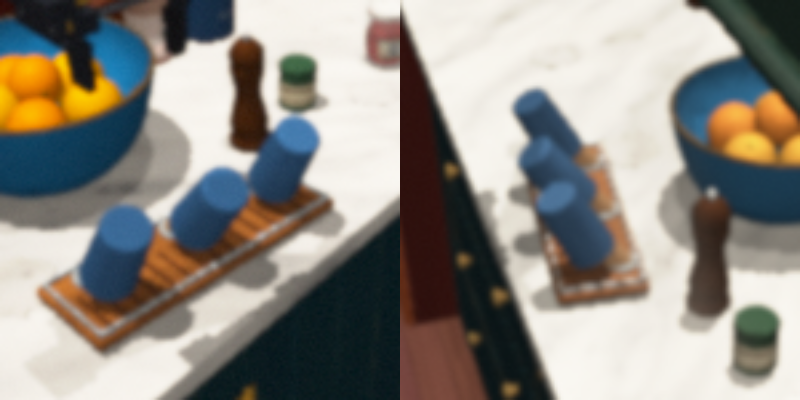

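The last picture shows all three cups hanging mouth down on the pegs, at (115,255), (208,210) and (285,160) in the left crop. The gripper is clear of them.

```bash
python3 -c "
from plant import r
print(r.finish_job())"
```

```text
the job is handed in; nothing more can be done
None
```

Both cups now hang mouth down on the two free pegs (cup 1 on the right, cup 2 on the left) and the job was handed in at about 47 s; the cups look identical, so I took the one nearest the rack as cup 1, and one slipped grasp nudged it a few millimetres before the good one.

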